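Load the hex spindle bar into the rotator's collet

TASK

Clear the feed lane by standing the orange-capped specimen jar upright in the green tray, then take the aluminium hexagonal bar from its blue cradle and feed its plain end into the open collet of the drive unit until it is fully home against the stop inside. Let go of the bar and swing the red-posted lever fully closed to clamp it. Leave the brass round bar, the scanner and the blue-capped tub where they are.

Things in the scene. Friction and masses are not known exactly. Their poses are not given: they have to be found in the camera images.
- drive: White and grey bench-top drive unit, fixed, 300 long (its x) x 204 wide (its y) x 120 mm high, with a small tilted screen standing on its rear end (from 245 to 295 mm behind the face, up to 235 mm high). Origin on the bench under the middle of its front face; its +x points into the unit (the feed direction), z up. The unit's front face is the plane x = 0; its yaw varies.
- mouth (a point): Centre of the round collet opening in the front face, 80 mm above the bench. Round hole 21 mm across with a 4 mm chamfer round its edge; axes as the drive unit's: bar goes in along +x.
- stop (a point): The depth stop: centre of the solid wall at the end of the collet channel, 55 mm inside the face (+x) on the collet axis. A bar is home when its end touches this.
- lever_post (a point): Grip height on the upright red post (16 mm diameter, 52 mm tall, its foot 134 mm and its top 186 mm above the bench; this point is on its axis 166 mm above the bench) at the end of the flat clamping lever on top of the unit. The lever's bar and the unit's cover lie below 136 mm, its round hub at the pivot below 140 mm.
- lever_pivot (a point): Vertical hinge axis of the lever, 70 mm behind the face on the unit's centre line, at the same height as lever_post, which moves round it on a circle of 85 mm radius.
- clamp_lever (a joint): Lever angle in rad. 0 = fully open: the lever points along the unit's +y; 1.25 = end stop, fully closed: it has swung round towards the unit's +x (rear), clockwise seen from above. It starts open or a little way towards closed, stays where it is left, and needs about 4 to 8 N at the post (it rises towards the end); near closed a vee-shaped jaw inside presses down on the bar and centres it. Below 0.5 rad the collet is open.
- hex_bar: The bar to load: aluminium hexagonal bar, 180 mm long, 16 mm across flats, about 0.13 kg, yellow band near its tail end. Origin at its middle, x along the bar towards the plain end. Lies level in a blue cradle, axis 55 mm above the bench, with two flats upright (facing its +-y), so it can be pinched from above across them.
- bar_tip (a point): Centre of the hex bar's plain end (the end that goes in), 90 mm from its middle.
- round_bar: Bystander: brass round bar, 16 mm diameter, 180 mm long, red band, in the other blue cradle, axis 55 mm above the bench. Origin at its middle, x along it.
- jar: White specimen jar with an orange cap, 98 mm tall, body 48 mm and cap (top 18 mm) 52 mm diameter, about 0.12 kg. Origin at the centre of its underside. It stands in the feed lane in front of the collet.
- tray: Green square fixed tray, 114 mm outside, floor 4 mm thick, rim 10 mm high, beside the feed lane on the side away from the robot. Origin on the bench under its middle.
- scanner: Bystander: black hand scanner on a stand with a round 90 mm base, 180 mm tall, loose. Origin at the centre of its underside.
- tub: Bystander: white tub with a blue cap, 48 mm diameter, 105 mm tall, loose, standing beside the farther cradle. Origin at the centre of its underside.
- hex_cradle: Blue fixed cradle under the hex bar, 124 (x, along the bar) x 50 mm (y), origin on the bench under its middle. Two vee supports, 10 mm thick plates at x = +-55 mm, up to 59 mm high, carry the bar; between them it is free above the 10 mm base plate. The round bar lies in a second, identical cradle; which of the two is nearer the robot varies.

How it is judged:
By the outcome, as a careful person would: the job done as asked, in the order asked, and still so for the second after the job is handed in, with the robot touching nothing.
It also fails if it takes over 61 s, if anything falls off the work surface, if the arm or the gripper's body presses on something with over 40 N, if the wrist force passes 120 N, or if a joint passes its speed limit or range.

ROBOT

A 6-joint arm with a two-finger parallel gripper is mounted at the origin on the work surface. World frame = base frame: x ahead of the robot, y to its left, z up, the work surface at z = 0. Lengths are in m, angles in rad, forces in N, time in s.
With the tool pointing down it reaches from about 0.3 to 0.875 m from the base axis. Payload 6.4 kg.
Tool frame: the origin (TCP) lies between the finger pads; the fingertips stand ctrl.tip_reach ahead of it and the grasp point (between the pads) lies 11 mm behind it (ctrl.tip_reach is the distance from the TCP to the fingertips, in m); z points along the fingers, x is the direction in which the jaws open and shut, and the axes are right-handed (so a half turn about z gives the same grasp; the last joint's range is limited). The gripper opens to 85 mm and grips with 20 to 120 N. Pads are 22 mm wide; open, the fingers measure 114 mm over their backs; the gripper's body (76 mm by 85 mm) begins 54 mm behind the grasp point. The pads swing forward as they close: fully open they stand 13 mm farther back than shut.
Start: joints at [-1.415, 0.181, 1.607, -0, 1.354, -0.206], TCP at [0.204, -0.538, 0.239] pointing down, gripper open.
Joint ranges: [-2.99, 2.99], [-0.89, 2.07], [0.3, 2.58], [-1.14, 4.28], [0, 2.63], [-3.12, 3.12]. Speed limits (rad/s): [2.57, 2.57, 3.01, 3.14, 3.14, 3.14].

INTERFACE

Orientations are given as a unit quaternion [w, x, y, z].
In Python, from bench import telemetry, viewer, ticket, nets, ctrl gives the robot as it stands.
- The arm moves only by the tool step_arm, never from a script. Its argument "plan" is a list of rows, each a list of 2 entries, a list of its own where there are three numbers: the shift along the tool's x, y, z in m, then the turn, a rotation vector about the tool's x, y, z in degrees. A call has 1 to 5 rows; each row is the pose to reach, as a shift and turn from the pose commanded when the call began, along the tool's axes at that moment; what a row does not reach only later rows make up. A row lasts 1/10 s, in which the tool goes at most 50 mm and 8.59 degrees, less where a joint would pass 70% of its speed; a pose out of reach is approached as far as the arm can. A call with a gripper value outside its range is refused whole. "fingers" is the opening in per cent of the stroke, from 0 (shut) to 100 (fully open), set as the call begins (left out, the last holds). The fingers move at their own pace and stop on an object; the grip force is fixed at half the most. Time passes only in rows, so rows that repeat a pose let the fingers close. It gives the time, the measured TCP pose, the force and the opening at its end, in the units of the state.
- telemetry.get_obs(): the state, without advancing time (a new reading comes with each control period).
- viewer.camera(name): name is "scene" or "top"; returns the picture (480x640x3 uint8, red, green, blue); there is no depth.
- viewer.get_calibration(name): a dict with "K" (3x3 intrinsics, pixels), "origin" and "orientation" of the camera in the world. Camera axes: x right, y up, looking along -z (the intrinsics and any distortion apply to the point x, -y, -z); pixel columns grow to the right and rows downward; lengths in m; the calibration is good to about 2 mm. A picture is of the moment at which its call begins. get_calibration takes no time and is no camera call.
- ticket.hand_in(): hands the job in, once; it reports no verdict.
Trained networks look in the newest picture that a camera, given by its name, has taken for a name from the list of things; names that differ only in an ending like _2 or _b are one class to them, and where a whole thing is asked for, a point or a joint stands for the part that bears it (a point fixed in the world has none). Each returns a list of dicts, best first, with "score" (0 to 1); they miss things now and then, are a little off and sometimes report something else, mostly with a low value. They report only what shows in the picture. A call takes as long as a camera call.
- nets.boxes_of(thing, camera): "extent" ([left, top, right, bottom] in pixels, round what is visible of it).
The state is a dict: "time_s": time; "q": joint angles; "dq": joint speeds; "joint_efforts": joint torques, N m; "eef_pos": TCP position; "eef_rot": TCP orientation; "wrist_force": force on the tool from outside, world axes, zero at the start; "torque": the same for the moment, N m; "opening": opening from 0.0 (shut) to 1.0 (fully open).
Only numpy, scipy, OpenCV 4.12 (cv2) and the standard library are available. Lean on these libraries where they do the work, as an engineer would, in place of code of your own. Each camera call takes 0.05 s, during which the arm holds its last target.

## Working session

There is one attempt and no reset: what is moved stays moved. The work goes in short steps, Python scripts to look and compute and a tool call to move; the robot and the scene stay as the last step left them, time stands still between calls to the robot, and variables do not carry over. Pictures are saved under pics/ and viewed, and the job is handed in when it is done.

Besides the shell and the picture viewer there is one more tool, called after "Request:" as name(argument=value, ...) on one line, values as JSON. step_arm: Moves the arm, as the interface text tells. Its arguments: {"type":"object","properties":{"plan":{"type":"array"},"fingers":{"type":"number"}},"required":["plan"]}

```bash
ls; mkdir -p pics
python3 - <<'E'
from bench import telemetry, viewer, ticket, nets, ctrl
import cv2
print(telemetry.get_obs()); print(ctrl.tip_reach)
for c in ("scene","top"):
    im=viewer.camera(c); cv2.imwrite(f"pics/{c}0.png",im[:,:,::-1]); print(c,viewer.get_calibration(c))
E
```

```text
pics
{'time_s': 0.0, 'q': array([-1.41528597e+00,  1.81520494e-01,  1.60797128e+00,  3.58484137e-05,
        1.35380392e+00, -2.06315989e-01]), 'dq': array([-0.00128363, -0.00220694,  0.00036705,  0.00112522, -0.00048902,
       -0.00202173]), 'joint_efforts': array([ 1.09977620e-03, -4.44869363e+01, -3.51332974e+01, -1.23642048e-04,
        9.03575012e-03, -1.34294581e-05]), 'eef_pos': array([ 0.20347637, -0.53724001,  0.23841344]), 'eef_rot': array([-6.29271330e-04,  8.22792407e-01, -5.68341384e-01, -5.73942197e-04]), 'wrist_force': array([-0.03749686,  0.38283387, -0.95357866]), 'torque': array([-0.02992946, -0.02843864,  0.00139691]), 'opening': 1.0010732301983345}
0.008
scene {'K': array([[540.54230653,   0.        , 317.13549821],
       [  0.        , 540.54230653, 238.96293684],
       [  0.        ,   0.        ,   1.        ]]), 'origin': array([ 1.116296  , -0.28551593,  1.04699232]), 'orientation': array([0.78974726, 0.24474461, 0.15928504, 0.53946976])}
top {'K': array([[565.75178245,   0.        , 320.56910684],
       [  0.        , 565.75178245, 234.56603976],
       [  0.        ,   0.        ,   1.        ]]), 'origin': array([ 0.4898284 , -0.06335894,  1.04645241]), 'orientation': array([-0.70325881, -0.03826016,  0.01897992,  0.7096499 ])}
```

View pics/scene0.png

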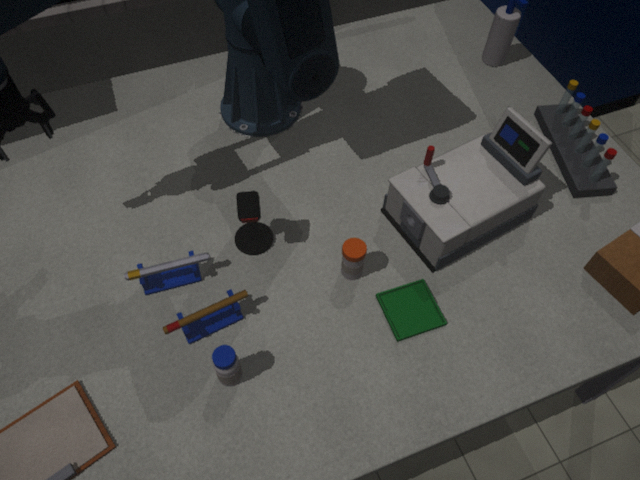

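View pics/top0.png

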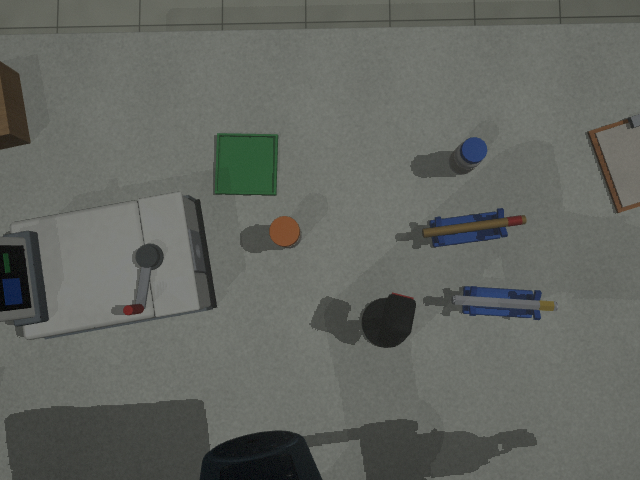

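Run:
```python
from bench import nets
for c in ("scene","top"):
  for t in "drive hex_bar round_bar jar tray scanner tub hex_cradle lever_post".split():
    try: print(c,t,[( [round(float(v),1) for v in d["extent"]],round(d["score"],2)) for d in nets.boxes_of(t,c)[:2]])
    except Exception as e: print(c,t,e)
```

```text
scene drive [([381.1, 106.8, 549.9, 270.1], 0.88)]
scene hex_bar [([124.5, 253.0, 212.9, 280.9], 0.83), ([377.1, 280.3, 449.5, 343.3], 0.51)]
scene round_bar [([162.6, 290.9, 247.3, 330.7], 0.9), ([382.3, 107.6, 551.7, 273.1], 0.16)]
scene jar [([340.5, 242.0, 368.4, 279.9], 0.91)]
scene tray [([423.0, 145.1, 451.4, 199.3], 0.72), ([379.5, 280.2, 448.0, 341.5], 0.68)]
scene scanner [([232.3, 195.5, 272.8, 254.7], 0.7)]
scene tub [([210.5, 343.5, 243.1, 387.2], 0.97), ([425.3, 146.9, 448.6, 200.3], 0.74)]
scene hex_cradle [([138.1, 253.0, 202.5, 291.0], 0.86)]
scene lever_post [([422.8, 144.4, 452.3, 202.9], 0.59)]
top drive [([0.0, 192.8, 218.9, 336.5], 0.9)]
top hex_bar [([451.9, 293.5, 559.1, 311.1], 0.88)]
top round_bar [([422.8, 216.9, 528.2, 235.3], 0.65)]
top jar [([268.4, 217.2, 302.9, 249.4], 0.62)]
top tray [([214.5, 132.0, 277.2, 194.7], 0.6)]
top scanner [([360.9, 294.3, 414.7, 345.9], 0.63), ([425.4, 215.9, 523.3, 235.1], 0.46)]
top tub [([451.4, 134.9, 486.5, 174.4], 0.89)]
top hex_cradle [([462.6, 281.8, 542.7, 318.0], 0.97)]
top lever_post [([125.4, 245.9, 159.6, 316.4], 0.96), ([0.0, 192.6, 214.2, 341.1], 0.39)]
```

The top view shows the drive on the left with its face at about col 200–215 and the lever post at (135,309). The jar is at (285,232), the tray at (246,164), the hex bar at (452–556, 301) and the scanner at (388,320). I'll enlarge the drive and the bars to measure them.

```bash
cat > h.py <<'E'
import numpy as np, cv2
from scipy.spatial.transform import Rotation as R
from bench import telemetry, viewer, ticket, nets, ctrl
def cam(n):
    c=viewer.get_calibration(n); q=c["orientation"]
    return c["K"],np.array(c["origin"]),R.from_quat([q[1],q[2],q[3],q[0]]).as_matrix()
def proj(n,P):
    K,o,M=cam(n); p=(np.atleast_2d(P)-o)@M; p=p*[1,-1,-1]
    u=p@K.T; return u[:,:2]/u[:,2:]
def unproj(n,uv,z):
    K,o,M=cam(n); uv=np.atleast_2d(uv).astype(float)
    d=np.c_[uv,np.ones(len(uv))]@np.linalg.inv(K).T*[1,-1,-1]; d=d@M.T
    return o+d*((z-o[2])/d[:,2])[:,None]
def tool():
    s=telemetry.get_obs(); q=s["eef_rot"]
    return s,np.array(s["eef_pos"]),R.from_quat([q[1],q[2],q[3],q[0]])
E
python3 - <<'E'
from h import *
im=cv2.imread("pics/top0.png")
a=cv2.resize(im[180:350,0:230],None,fx=3.4,fy=3.4,interpolation=cv2.INTER_CUBIC); cv2.imwrite("pics/c1.png",cv2.convertScaleAbs(a,alpha=1.4,beta=10))
a=cv2.resize(im[200:330,400:570],None,fx=4.5,fy=4.5,interpolation=cv2.INTER_CUBIC); cv2.imwrite("pics/c2.png",cv2.convertScaleAbs(a,alpha=1.4,beta=10))
for n,uv,z in [("jar",(285,232),.098),("tray",(246,163.5),.01),("post",(135,309.5),.186),("hub",(148.5,256),.14),("hexa",(452.5,300),.055),("hexb",(556,306),.055),("tub",(473,151),.105),("rb a",(423,232),.055),("rb b",(526,219),.055)]:
    print(n,unproj("top",uv,z).round(4))
E
```

```text
jar [[0.5719 0.0222 0.098 ]]
tray [[0.7084 0.1026 0.01  ]]
post [[0.4481 0.2437 0.186 ]]
hub [[0.5316 0.2396 0.14  ]]
hexa [[ 0.4544 -0.2642  0.055 ]]
hexb [[ 0.4429 -0.441   0.055 ]]
tub [[ 0.7044 -0.2949  0.105 ]]
rb a [[ 0.5731 -0.216   0.055 ]]
rb b [[ 0.594  -0.3955  0.055 ]]
```

View pics/c1.png

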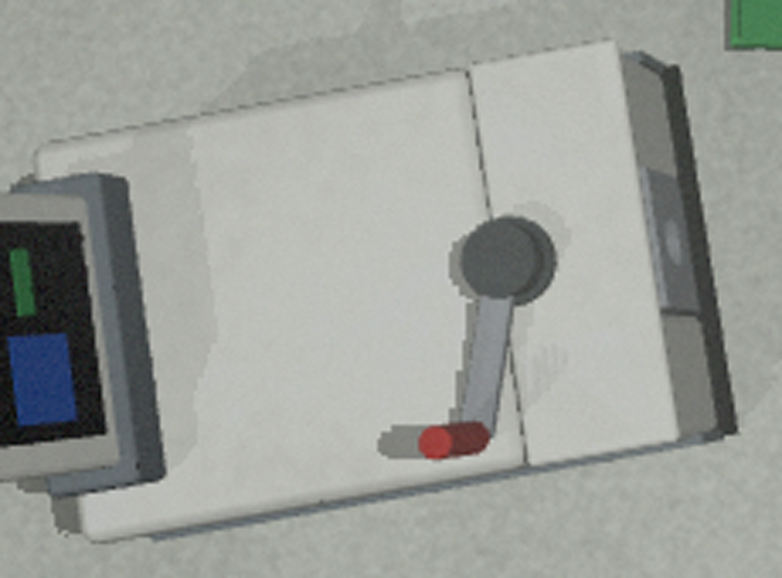

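View pics/c2.png

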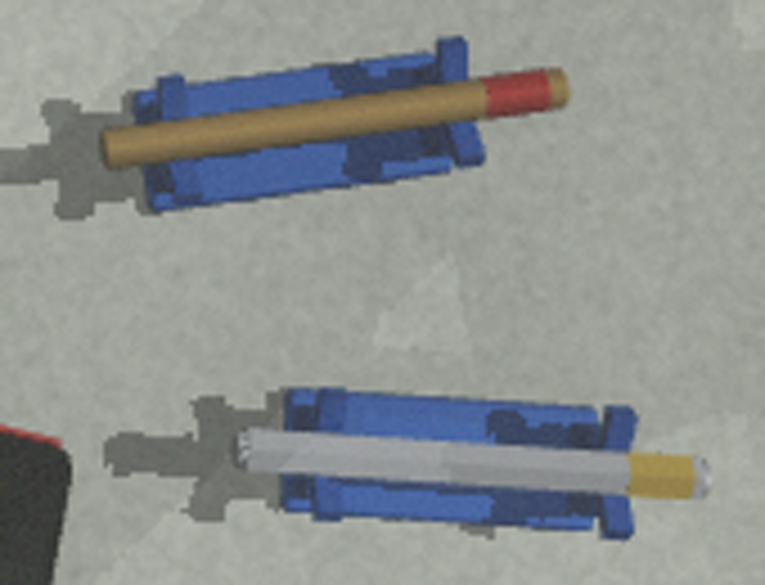

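Run:
```python
from h import *
im=cv2.imread("pics/scene0.png")
a=cv2.resize(im[100:280,370:560],None,fx=4,fy=4,interpolation=cv2.INTER_CUBIC); cv2.imwrite("pics/c3.png",cv2.convertScaleAbs(a,alpha=1.4,beta=10))
f=lambda x,y:(x/3.4-.35,180+y/3.4-.35)
for n,uv,z in [("cf1",f(617,42),.12),("cf2",f(678,440),.12),("b1",f(37,143),.12),("b2",f(90,541),.12),("base1",f(680,66),.0),("base2",f(737,433),.0),("mouth",f(674,242),.08),("hub",f(501,257),.14),("post",f(437,442),.186)]:
    print(n,unproj("top",uv,z).round(4))
```

```text
cf1 [[0.6386 0.1933 0.12  ]]
cf2 [[0.4449 0.1614 0.12  ]]
b1 [[0.592 0.48  0.12 ]]
b2 [[0.3983 0.4469 0.12  ]]
base1 [[0.6441 0.1914 0.    ]]
base2 [[0.4427 0.1583 0.    ]]
mouth [[0.5425 0.1741 0.08  ]]
hub [[0.5328 0.2421 0.14  ]]
post [[0.4479 0.2541 0.186 ]]
```

View pics/c3.png

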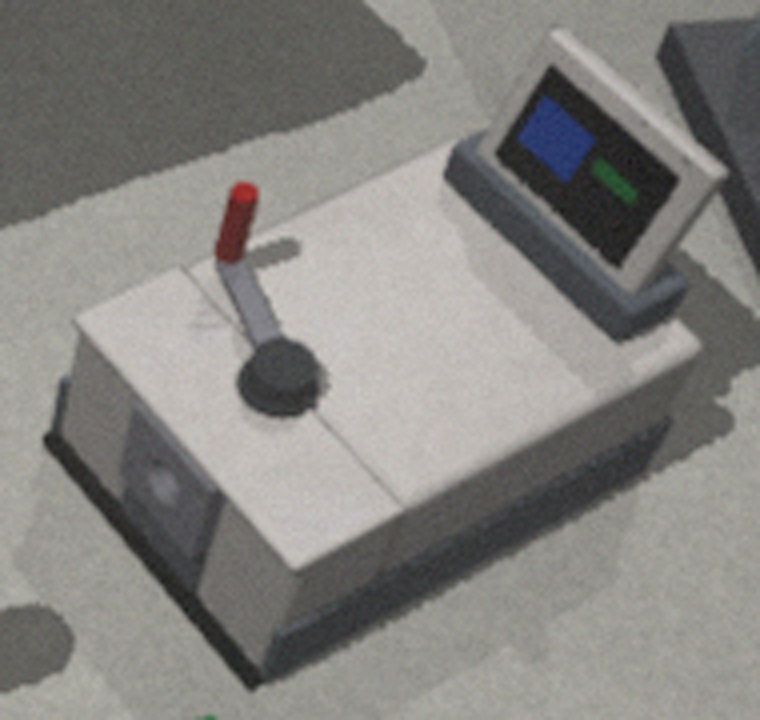

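Run:
```python
from h import *
from scipy.optimize import least_squares
f=lambda x,y:(x/3.4-.35,180+y/3.4-.35); g=lambda x,y:(370+x/4-.4,100+y/4-.4)
T=[((0,.098,.12),f(617,42)),((0,-.0,.08),f(674,242)),((0,.102,0),f(737,433)),((0,-.102,0),f(680,66)),((.07,0,.14),f(501,257))]
T=[((0,-.098,.12),f(617,42)),((0,.098,.12),f(678,440)),((0,0,.08),f(674,242)),((0,.102,0),f(737,433)),((0,-.102,0),f(680,66)),((.07,0,.14),f(501,257))]
S=[((0,.098,.12),g(78,320)),((0,-.098,.12),g(297,570)),((0,0,.08),g(163,487)),((0,.102,0),g(47,438)),((0,-.102,0),g(255,688)),((.07,0,.14),g(281,367))]
def W(p,L):
    c,s=np.cos(p[2]),np.sin(p[2]); L=np.array(L); return np.c_[p[0]+c*L[:,0]-s*L[:,1],p[1]+s*L[:,0]+c*L[:,1],L[:,2]]
def res(p,sets):
    return np.concatenate([(proj(n,W(p,[a for a,_ in X]))-np.array([b for _,b in X])).ravel() for n,X in sets])
for sets in ([("top",T)],[("scene",S)],[("top",T),("scene",S)]):
    r=least_squares(res,[.5425,.175,np.radians(99.3)],args=(sets,),loss="soft_l1")
    print(r.x[:2].round(4),np.degrees(r.x[2]).round(2)); print(r.fun.reshape(-1,2).round(1).tolist())
p=r.x
for th in (0,.1,.2,.25,.3,.35,.4):
    L=[(.07+.085*np.sin(th),.085*np.cos(th),.186)]
    print(th,proj("top",W(p,L)).round(1),proj("scene",W(p,L)).round(1))
print("post px",f(437,442),g(244,192))
print("jar scene cap",unproj("scene",(354.5,247.5),.098), "tray",unproj("scene",(411.5,309),.008))
im=cv2.imread("pics/scene0.png")
a=cv2.resize(im[230:350,320:460],None,fx=5,fy=5,interpolation=cv2.INTER_CUBIC); cv2.imwrite("pics/c4.png",cv2.convertScaleAbs(a,alpha=1.4,beta=10))
a=cv2.resize(im[240:340,115:255],None,fx=5,fy=5,interpolation=cv2.INTER_CUBIC); cv2.imwrite("pics/c5.png",cv2.convertScaleAbs(a,alpha=1.4,beta=10))
```

```text
[0.5427 0.1752] 99.15
[[1.6, -0.5], [1.1, -0.7], [-0.6, -0.2], [-0.3, 0.3], [0.0, 0.3], [-1.3, 0.8]]
[0.5441 0.1781] 99.72
[[-1.1, -0.2], [-0.7, -0.1], [1.2, -1.0], [-0.3, 1.3], [-0.1, 1.3], [2.1, -0.7]]
[0.5431 0.1762] 99.34
[[0.8, -0.7], [0.7, -0.9], [-1.2, -0.4], [-0.7, 0.1], [-0.7, 0.2], [-1.9, 0.7], [-1.8, -0.4], [-2.0, -0.0], [0.2, -1.1], [-0.9, 1.2], [-1.3, 1.3], [1.2, -0.6]]
0 [[142.9 309.6]] [[420.9 150.8]]
0.1 [[137.4 310.2]] [[424.2 149.5]]
0.2 [[131.9 310.4]] [[427.6 148.4]]
0.25 [[129.2 310.2]] [[429.4 148. ]]
0.3 [[126.4 309.9]] [[431.2 147.6]]
0.35 [[123.7 309.5]] [[433.1 147.4]]
0.4 [[121.  308.9]] [[435.  147.1]]
post px (128.1794117647059, 309.65) (430.6, 147.6)
jar scene cap [[0.57455449 0.02532599 0.098     ]] tray [[0.71063614 0.10535896 0.008     ]]
```

View pics/c4.png

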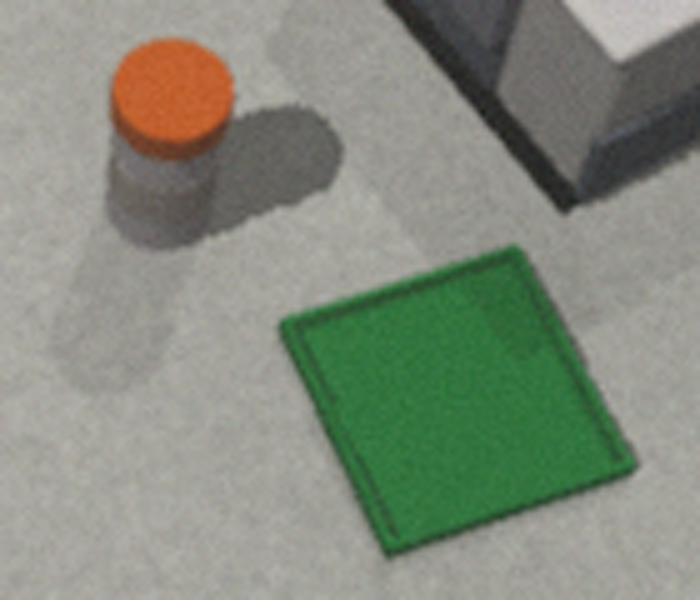

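View pics/c5.png

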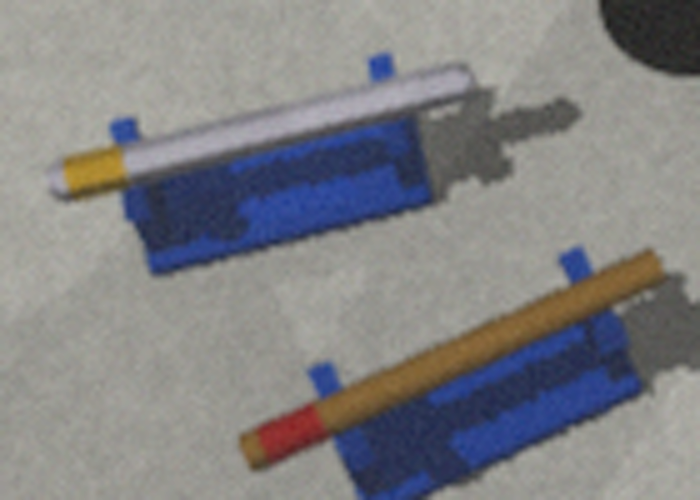

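```bash
cat >> h.py <<'E'
def go(x,y,z,yaw):
    "shift and turn (tool axes) from the present pose to a tool-down pose with jaw axis at yaw deg"
    s,p,r=tool()
    rt=R.from_euler("z",yaw,degrees=True)*R.from_euler("x",180,degrees=True)
    sh=r.inv().apply(np.array([x,y,z])-p); tu=(r.inv()*rt).as_rotvec(degrees=True)
    print("t",round(s["time_s"],2),"pos",p.round(4),"F",np.round(s["wrist_force"],1),"open",round(s["opening"],3),"\n shift",sh.round(4),"turn",tu.round(2))
E
python3 - <<'E'
from h import *
go(.5732,.0238,.24,0)
g=lambda x,y:(115+x/5-.4,240+y/5-.4)
f=lambda x,y:(400+x/4.5-.4,200+y/4.5-.4)
for n,a,b in (("top",f(243,450),f(704,477)),("scene",g(462,80),g(56,183))):
    A=unproj(n,a,.055)[0];B=unproj(n,b,.055)[0]; d=A-B; print(n,((A+B)/2).round(4),np.degrees(np.arctan2(d[1],d[0])).round(2),np.linalg.norm(d).round(4))
print("scanner base",unproj("scene",(254.5,238.5),.005),unproj("top",(388,322),.18))
E
```

```text
t 1.0 pos [ 0.2035 -0.5378  0.2393] F [-0.  -0.6  1. ] open 1.007 
 shift [-0.3944 -0.5445 -0.0007] turn [  0.    -0.   -69.27]
top [ 0.4494 -0.3536  0.055 ] 86.24 0.1754
scene [ 0.4486 -0.3529  0.055 ] 86.15 0.1727
scanner base [[ 0.41504558 -0.15100636  0.005     ]] [[ 0.42649719 -0.14100277  0.18      ]]
```

Request:
step_arm(plan=[[[-0.394,-0.544,0],[0,0,-69.27]],[[-0.394,-0.544,0],[0,0,-69.27]],[[-0.394,-0.544,0],[0,0,-69.27]],[[-0.394,-0.544,0],[0,0,-69.27]],[[-0.394,-0.544,0],[0,0,-69.27]]])

```text
time_s: 1.5
eef_pos: [0.3417, -0.3273, 0.2395]
eef_rot: [0.0, 0.974, -0.225, 0.0]
wrist_force: [0.3, -0.4, 0.6]
opening: 1.0
```

```bash
python3 -c "
from h import *
go(.5732,.0238,.24,0)"
```

```text
t 1.5 pos [ 0.3417 -0.3273  0.2395] F [ 0.3 -0.4  0.6] open 1.0 
 shift [ 0.0543 -0.417  -0.0006] turn [ 2.000e-02 -4.000e-02 -2.598e+01]
```

Request:
step_arm(plan=[[[0.0543,-0.417,0],[0,0,-26]],[[0.0543,-0.417,0],[0,0,-26]],[[0.0543,-0.417,0],[0,0,-26]],[[0.0543,-0.417,0],[0,0,-26]],[[0.0543,-0.417,0],[0,0,-26]]])

```text
time_s: 2.0
eef_pos: [0.4807, -0.1191, 0.2397]
eef_rot: [0.0, 1.0, -0.002, 0.0]
wrist_force: [1.2, -0.4, 0.0]
opening: 1.0
```

```bash
python3 -c "
from h import *
go(.5732,.0238,.14,0)"
```

```text
t 2.0 pos [ 0.4807 -0.1191  0.2397] F [ 1.2 -0.4  0. ] open 1.0 
 shift [ 0.0917 -0.1434  0.0997] turn [ 0.03 -0.05 -0.28]
```

Request:
step_arm(plan=[[[0.0917,-0.143,0],[0,0,0]],[[0.0917,-0.143,0],[0,0,0]],[[0.0917,-0.143,0],[0,0,0]],[[0.0917,-0.143,0],[0,0,0]],[[0.0917,-0.143,0.09],[0,0,0]]])

```text
time_s: 2.5
eef_pos: [0.5787, 0.0237, 0.196]
eef_rot: [0.001, 1.0, -0.0, 0.008]
wrist_force: [1.1, -0.5, 0.2]
opening: 1.0
```

```bash
python3 -c "
from h import *
go(.5732,.0238,.052,0)
cv2.imwrite('pics/s1.png',viewer.camera('scene')[:,:,::-1])
cv2.imwrite('pics/t1.png',viewer.camera('top')[:,:,::-1])"
```

```text
t 2.5 pos [0.5787 0.0237 0.196 ] F [ 1.1 -0.5  0.2] open 1.0 
 shift [-0.0078 -0.0003  0.1439] turn [ 0.1  -0.89 -0.06]
```

View pics/s1.png

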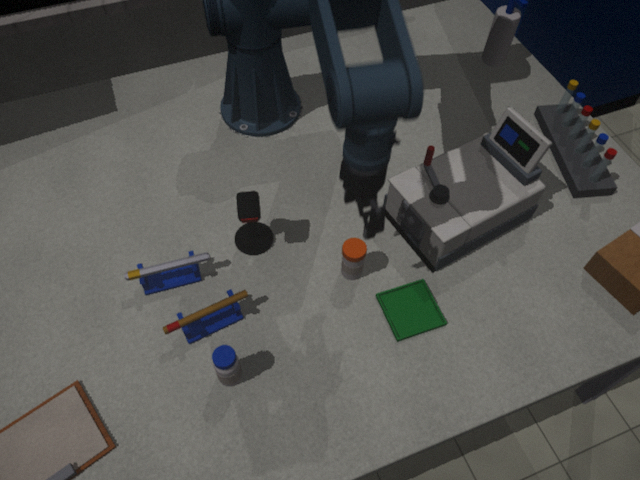

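```bash
python3 -c "
from h import *
go(.5732,.0238,.052,0)
s,p,r=tool(); print(proj('scene',p),proj('top',p))"
```

```text
t 2.6 pos [0.5684 0.0231 0.1833] F [-1.2  0.4 -1.1] open 1.003 
 shift [ 0.0063 -0.0005  0.1313] turn [-0.1   0.63 -0.2 ]
[[355.22542558 221.77129699]] [[279.39590403 229.54460808]]
```

View pics/t1.png

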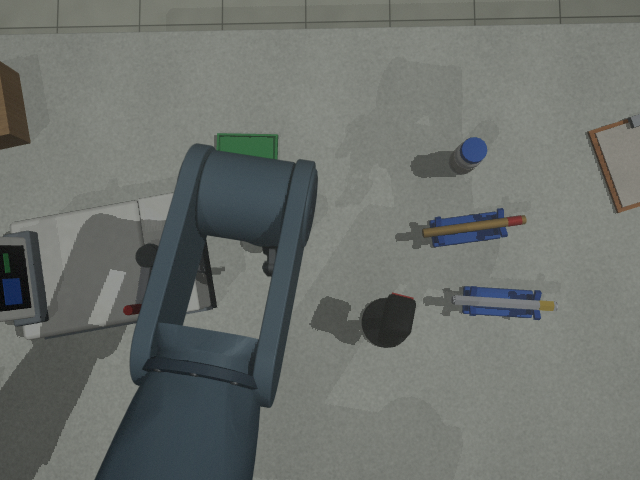

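```bash
python3 -c "
from h import *
im=cv2.convertScaleAbs(cv2.imread('pics/s1.png'),alpha=2,beta=20)
p=np.array([.5787,.0237,.196])
for d in (0,.0425,-.0425):
  for z in (.196-.008+.013,.196+.011+.013):
    u=proj('scene',[[p[0]+d,p[1],z]])[0]; print(u); cv2.circle(im,tuple(int(round(v)) for v in u),1,(0,0,255) if d else (0,255,0),-1)
cv2.imwrite('pics/c6.png',cv2.resize(im[120:280,310:440],None,fx=4.5,fy=3.7))
"
```

```text
[358.31227839 220.38500596]
[359.06702    214.53003952]
[367.43684938 237.36437933]
[368.35071507 231.6476321 ]
[349.56244709 204.10296348]
[350.17031434 198.12599116]
```

View pics/c6.png

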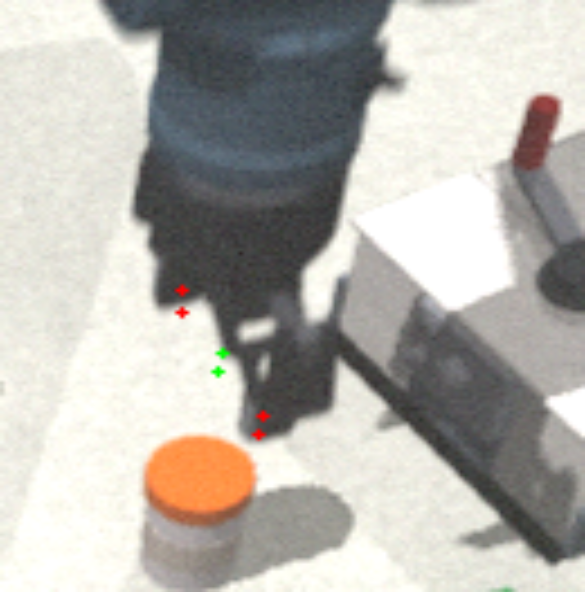

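The projected TCP and fingertips land on the gripper in the picture: green marks the centre, red the two pads. That confirms the calibration, so I'll descend over the jar.

Request:
step_arm(plan=[[[0,0,0.03],[0,0,0]],[[0,0,0.06],[0,0,0]],[[0,0,0.09],[0,0,0]],[[0,0,0.12],[0,0,0]],[[0,0,0.135],[0,0,0]]])

```text
time_s: 3.1
eef_pos: [0.5711, 0.0211, 0.053]
eef_rot: [-0.0, 1.0, -0.003, -0.001]
wrist_force: [0.6, 0.7, -0.5]
opening: 1.003
```

Request:
step_arm(plan=[[[0,0,0],[0,0,0]],[[0,0,0],[0,0,0]],[[0,0,0],[0,0,0]]])

```text
time_s: 3.4
eef_pos: [0.5738, 0.0211, 0.0564]
eef_rot: [0.0, 1.0, -0.003, 0.002]
wrist_force: [0.3, -0.2, -0.2]
opening: 1.002
```

```bash
python3 -c "
from h import *
go(.5732,.0238,.052,0)"
```

```text
t 3.4 pos [0.5738 0.0211 0.0564] F [ 0.3 -0.2 -0.2] open 1.002 
 shift [-0.0006 -0.0027  0.0044] turn [ 0.03 -0.19 -0.31]
```

Request:
step_arm(plan=[[[0,-0.0027,0.003],[0,0,-0.3]],[[0,-0.0027,0.003],[0,0,-0.3]],[[0,-0.0027,0.003],[0,0,-0.3]],[[0,-0.0027,0.003],[0,0,-0.3]]], fingers=100)

```text
time_s: 3.8
eef_pos: [0.5723, 0.0243, 0.0515]
eef_rot: [0.0, 1.0, 0.0, 0.0]
wrist_force: [-0.2, 0.2, -0.4]
opening: 1.002
```

Request:
step_arm(plan=[[[0,0,0],[0,0,0]],[[0,0,0],[0,0,0]],[[0,0,0],[0,0,0]],[[0,0,0],[0,0,0]],[[0,0,0],[0,0,0]]], fingers=25)

```text
time_s: 4.3
eef_pos: [0.5727, 0.0242, 0.0518]
eef_rot: [-0.0, 1.0, -0.0, 0.0]
wrist_force: [0.0, 0.7, 5.0]
opening: 0.581
```

```bash
python3 -c "
from h import *
go(.7095,.104,.18,0)
cv2.imwrite('pics/s2.png',viewer.camera('scene')[120:300,290:470,::-1].repeat(3,0).repeat(3,1))"
```

```text
t 4.3 pos [0.5727 0.0242 0.0518] F [0.  0.7 5. ] open 0.581 
 shift [ 0.1369 -0.0798 -0.1281] turn [-0.   -0.05 -0.  ]
```

View pics/s2.png

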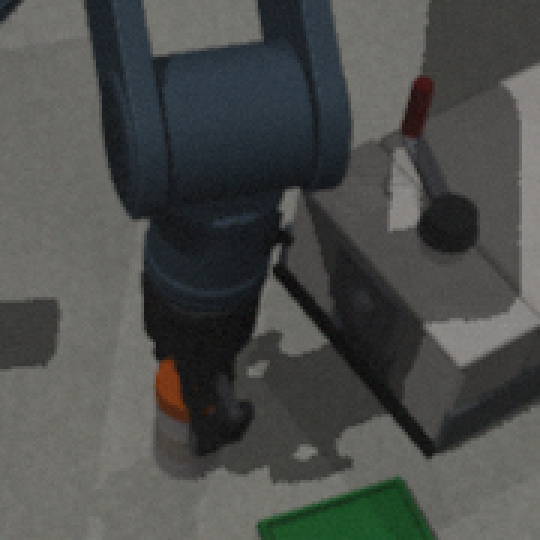

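The jar is gripped between the fingers (opening 0.58, about 49 mm). I'll lift it and carry it to the tray.

Request:
step_arm(plan=[[[0,0,-0.03],[0,0,0]],[[0.01,0,-0.06],[0,0,0]],[[0.045,-0.02,-0.07],[0,0,0]],[[0.085,-0.045,-0.07],[0,0,0]],[[0.115,-0.065,-0.07],[0,0,0]]])

```text
time_s: 4.85
eef_pos: [0.689, 0.0901, 0.1216]
eef_rot: [-0.0, 1.0, -0.0, 0.001]
wrist_force: [-0.8, -0.6, -0.8]
opening: 0.582
```

Request:
step_arm(plan=[[[0.0219,-0.0148,0],[0,0,0]],[[0.0219,-0.0148,0],[0,0,0]],[[0.0219,-0.0148,0.01],[0,0,0]],[[0.0219,-0.0148,0.03],[0,0,0]],[[0.0219,-0.0148,0.045],[0,0,0]]])

```text
time_s: 5.35
eef_pos: [0.7073, 0.1032, 0.0739]
eef_rot: [0.0, 1.0, -0.0, -0.002]
wrist_force: [-0.8, -0.6, -2.3]
opening: 0.582
```

Request:
step_arm(plan=[[[0,0,0],[0,0,0]],[[0,0,0],[0,0,0]]])

```text
time_s: 5.55
eef_pos: [0.7083, 0.1035, 0.0755]
eef_rot: [0.0, 1.0, -0.0, -0.001]
wrist_force: [0.7, 1.1, -1.0]
opening: 0.581
```

```bash
python3 -c "
from h import *
go(.7095,.104,.057,0)
cv2.imwrite('pics/s3.png',viewer.camera('scene')[180:360,330:510,::-1].repeat(3,0).repeat(3,1))"
```

```text
t 5.55 pos [0.7083 0.1035 0.0755] F [ 0.7  1.1 -1. ] open 0.581 
 shift [ 0.0013 -0.0005  0.0185] turn [ 0.    0.1  -0.03]
```

View pics/s3.png

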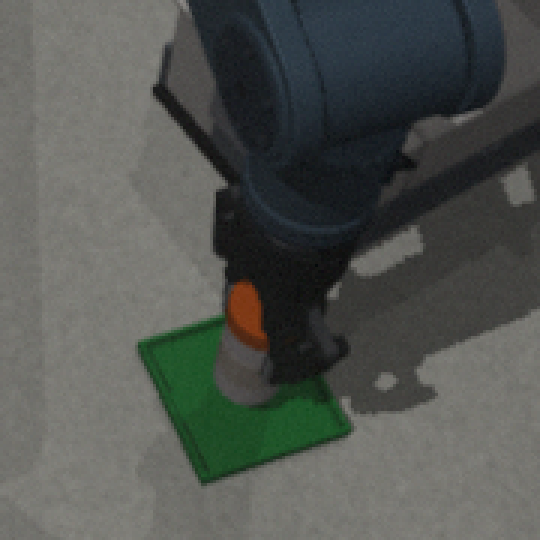

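The jar is in hand, upright over the tray. I'll lower it to just touch, then release.

Request:
step_arm(plan=[[[0.001,0,0.008],[0,0,0]],[[0.001,0,0.015],[0,0,0]],[[0.001,0,0.0185],[0,0,0]],[[0.001,0,0.0185],[0,0,0]]])

```text
time_s: 6.0
eef_pos: [0.7094, 0.104, 0.0567]
eef_rot: [-0.0, 1.0, 0.0, -0.001]
wrist_force: [0.7, -0.4, -0.8]
opening: 0.582
```

Request:
step_arm(plan=[[[0,0,0.001],[0,0,0]],[[0,0,0.001],[0,0,0]]])

```text
time_s: 6.2
eef_pos: [0.7103, 0.104, 0.0569]
eef_rot: [-0.0, 1.0, 0.0, 0.0]
wrist_force: [0.4, 0.6, -1.1]
opening: 0.579
```

```bash
python3 -c "
from h import *
go(.7095,.104,.057,0)"
```

```text
t 6.2 pos [0.7103 0.104  0.0569] F [ 0.4  0.6 -1.1] open 0.579 
 shift [-0.0008  0.     -0.0001] turn [-0.   -0.01  0.01]
```

Request:
step_arm(plan=[[[0,0,0.0],[0,0,0]],[[0,0,0.0],[0,0,0]],[[0,0,0],[0,0,0]],[[0,0,0],[0,0,0]],[[0,0,0],[0,0,0]]], fingers=100)

```text
time_s: 6.7
eef_pos: [0.7102, 0.104, 0.057]
eef_rot: [0.0, 1.0, 0.0, 0.0]
wrist_force: [0.4, -0.6, 0.1]
opening: 1.002
```

Request:
step_arm(plan=[[[0,0,-0.03],[0,0,0]],[[0,0,-0.07],[0,0,0]],[[0,0,-0.12],[0,0,0]],[[0,0,-0.16],[0,0,0]],[[-0.03,0.04,-0.185],[0,0,0]]])

```text
time_s: 7.2
eef_pos: [0.6863, 0.0711, 0.2443]
eef_rot: [-0.0, 1.0, 0.002, 0.004]
wrist_force: [1.5, -1.3, 1.1]
opening: 0.998
```

```bash
python3 -c "
from h import *
b=np.array([.4490,-.3533]); d=np.array([np.cos(np.radians(86.2)),np.sin(np.radians(86.2))]); g=b-.015*d; print(g)
go(g[0],g[1],.24,-3.8)"
```

```text
[ 0.44800589 -0.36826702]
t 7.2 pos [0.6863 0.0711 0.2443] F [ 1.5 -1.3  1.1] open 0.998 
 shift [-0.2402  0.4383  0.0018] turn [-0.07 -0.49  4.05]
```

Request:
step_arm(plan=[[[-0.234,0.432,0],[0,0,3.8]],[[-0.234,0.432,0],[0,0,3.8]],[[-0.234,0.432,0],[0,0,3.8]],[[-0.234,0.432,0],[0,0,3.8]],[[-0.234,0.432,0],[0,0,3.8]]])

```text
time_s: 7.7
eef_pos: [0.5631, -0.1531, 0.2395]
eef_rot: [0.0, 0.999, -0.033, 0.0]
wrist_force: [0.7, -0.1, 0.1]
opening: 1.003
```

```bash
python3 -c "
from h import *
go(.448,-.3683,.24,-3.8)"
```

```text
t 7.7 pos [ 0.5631 -0.1531  0.2395] F [ 0.7 -0.1  0.1] open 1.003 
 shift [-0.1006  0.2224 -0.0005] turn [ 0.02 -0.04  0.02]
```

Request:
step_arm(plan=[[[-0.1006,0.2224,0],[0,0,0]],[[-0.1006,0.2224,0],[0,0,0]],[[-0.1006,0.2224,0],[0,0,0]],[[-0.1006,0.2224,0],[0,0,0]],[[-0.1006,0.2224,0],[0,0,0]]], fingers=60)

```text
time_s: 8.2
eef_pos: [0.4477, -0.3689, 0.2395]
eef_rot: [0.0, 0.999, -0.034, 0.0]
wrist_force: [0.9, -0.6, -0.8]
opening: 0.599
```

Request:
step_arm(plan=[[[0,0,0.02],[0,0,0]],[[0,0,0.05],[0,0,0]],[[0,0,0.08],[0,0,0]],[[0,0,0.1],[0,0,0]],[[0,0,0.1],[0,0,0]]])

```text
time_s: 8.7
eef_pos: [0.4475, -0.365, 0.1359]
eef_rot: [-0.002, 0.999, -0.033, -0.002]
wrist_force: [-0.2, 0.6, 0.1]
opening: 0.602
```

```bash
python3 -c "
from h import *
go(.448,-.3683,.044,-3.8)
cv2.imwrite('pics/s4.png',cv2.resize(viewer.camera('scene')[190:340,90:270,::-1],None,fx=4,fy=4))
cv2.imwrite('pics/t4.png',viewer.camera('top')[:,:,::-1])
go(.448,-.3683,.044,-3.8)"
```

```text
t 8.7 pos [ 0.4475 -0.365   0.1359] F [-0.2  0.6  0.1] open 0.602 
 shift [0.0012 0.0036 0.0918] turn [-0.27  0.25 -0.02]
t 8.8 pos [ 0.4492 -0.367   0.1396] F [-0.1  0.1  0.4] open 0.598 
 shift [-0.0011  0.0014  0.0956] turn [-0.  0. -0.]
```

View pics/s4.png

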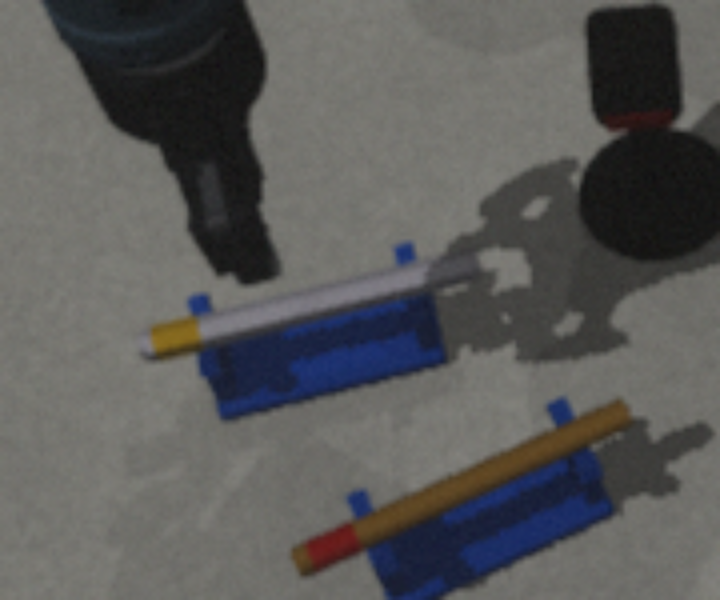

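View pics/t4.png

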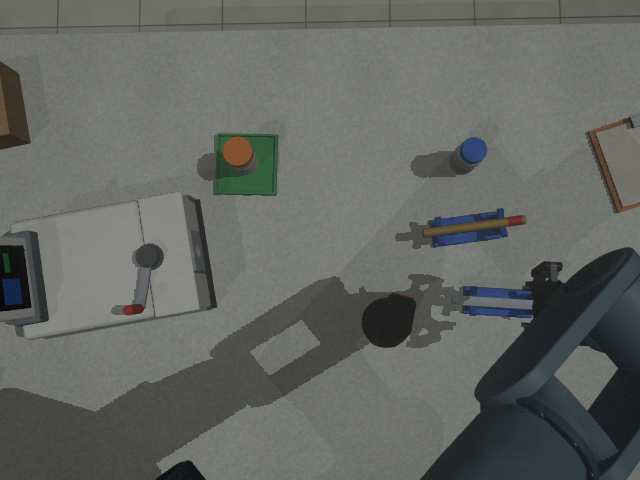

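```bash
python3 -c "
from h import *
print(proj('top',[[.4475,-.365,.1359],[.4475+.035,-.365,.14],[.4475+.035,-.365,.2],[.4475-.03,-.365,.14],[.4475,-.365,.055],[.449,-.353,.055]]))
im=cv2.imread('pics/t4.png')
cv2.imwrite('pics/c7.png',cv2.convertScaleAbs(cv2.resize(im[240:350,430:600],None,fx=4.5,fy=4.5),alpha=1.8,beta=20))"
```

```text
[[527.10703175 305.72594692]
 [527.14862577 283.55133123]
 [540.82170555 283.77569337]
 [528.69960775 325.06122204]
 [511.34916763 303.63654832]
 [504.30776031 302.80963522]]
```

View pics/c7.png

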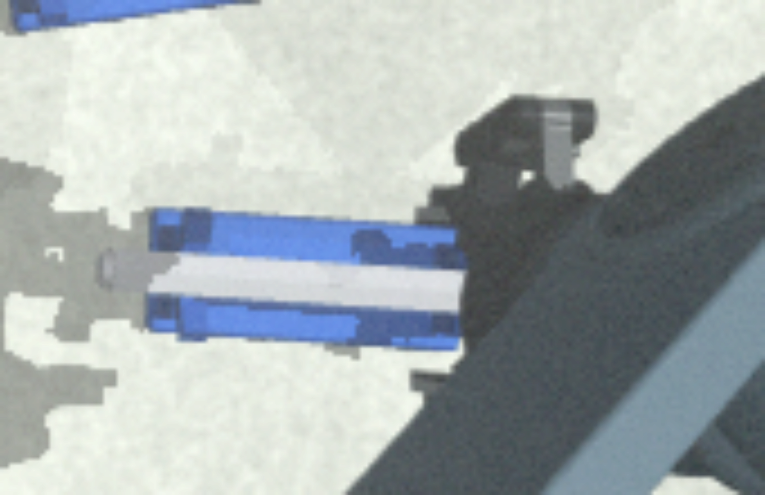

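The fingertips sit at (527,285) and (527,325), straddling the bar as projected. I'll descend to it.

Request:
step_arm(plan=[[[-0.001,0.0014,0.03],[0,0,0]],[[-0.001,0.0014,0.06],[0,0,0]],[[-0.001,0.0014,0.08],[0,0,0]],[[-0.001,0.0014,0.0945],[0,0,0]],[[-0.001,0.0014,0.0945],[0,0,0]]])

```text
time_s: 9.3
eef_pos: [0.4478, -0.3678, 0.044]
eef_rot: [-0.001, 0.999, -0.033, -0.0]
wrist_force: [-0.3, -0.0, -0.1]
opening: 0.596
```

Request:
step_arm(plan=[[[0,0,0],[0,0,0]],[[0,0,0],[0,0,0]]])

```text
time_s: 9.5
eef_pos: [0.449, -0.3693, 0.0465]
eef_rot: [0.001, 0.999, -0.033, 0.001]
wrist_force: [-0.2, -0.6, 0.4]
opening: 0.603
```

```bash
python3 -c "
from h import *
go(.448,-.3683,.044,-3.8)"
```

```text
t 9.5 pos [ 0.449  -0.3693  0.0465] F [-0.2 -0.6  0.4] open 0.603 
 shift [-0.0011 -0.0009  0.0025] turn [ 0.13 -0.12  0.01]
```

Request:
step_arm(plan=[[[0,0,0.001],[0,0,0]],[[0,0,0.001],[0,0,0]],[[0,0,0.001],[0,0,0]],[[0,0,0.001],[0,0,0]],[[0,0,0.001],[0,0,0]]], fingers=0)

```text
time_s: 10.0
eef_pos: [0.4492, -0.3689, 0.0447]
eef_rot: [0.001, 0.999, -0.033, 0.001]
wrist_force: [5.3, -0.5, 5.6]
opening: 0.172
```

Request:
step_arm(plan=[[[0,0,0],[0,0,0]],[[0,0,0],[0,0,0]]])

```text
time_s: 10.2
eef_pos: [0.4493, -0.369, 0.0447]
eef_rot: [0.001, 0.999, -0.033, 0.001]
wrist_force: [5.7, -0.1, 5.0]
opening: 0.172
```

```bash
python3 -c "
from h import *
go(.448,-.3683,.044,-3.8)"
```

```text
t 10.2 pos [ 0.4493 -0.369   0.0447] F [ 5.7 -0.1  5. ] open 0.172 
 shift [-0.0013 -0.0006  0.0007] turn [ 0.1  -0.15 -0.  ]
```

Request:
step_arm(plan=[[[0,0,-0.02],[0,0,0]],[[0,0,-0.06],[0,0,0]],[[0,0,-0.1],[0,0,0]],[[0,0,-0.15],[0,0,0]],[[0,0,-0.19],[0,0,0]]])

```text
time_s: 10.7
eef_pos: [0.4471, -0.3678, 0.2352]
eef_rot: [-0.0, 0.999, -0.033, -0.001]
wrist_force: [0.3, -0.7, -1.5]
opening: 0.172
```

```bash
python3 -c "
from h import *
go(.5665,.0331,.235,9.3)"
```

```text
t 10.7 pos [ 0.4471 -0.3678  0.2352] F [ 0.3 -0.7 -1.5] open 0.172 
 shift [ 9.25e-02 -4.08e-01  3.00e-04] turn [ -0.04   0.09 -13.11]
```

Request:
step_arm(plan=[[[0.0925,-0.408,0],[0,0,-13.1]],[[0.0925,-0.408,0],[0,0,-13.1]],[[0.0925,-0.408,0],[0,0,-13.1]],[[0.0925,-0.408,0],[0,0,-13.1]],[[0.0925,-0.408,0],[0,0,-13.1]]])

```text
time_s: 11.2
eef_pos: [0.5182, -0.1266, 0.2326]
eef_rot: [-0.0, 0.997, 0.081, -0.001]
wrist_force: [1.4, -0.5, -1.7]
opening: 0.179
```

```bash
python3 -c "
from h import *
go(.5665,.0331,.235,9.3)"
```

```text
t 11.2 pos [ 0.5182 -0.1266  0.2326] F [ 1.4 -0.5 -1.7] open 0.179 
 shift [ 0.0734 -0.1499 -0.0025] turn [-0.06  0.17 -0.03]
```

Request:
step_arm(plan=[[[0.0734,-0.15,0],[0,0,0]],[[0.0734,-0.15,0],[0,0,0]],[[0.0734,-0.15,0],[0,0,0]],[[0.0734,-0.15,0],[0,0,0]],[[0.0734,-0.15,0.03],[0,0,0]]])

```text
time_s: 11.7
eef_pos: [0.5697, 0.0338, 0.2064]
eef_rot: [0.001, 0.997, 0.083, 0.003]
wrist_force: [1.1, -1.0, -0.7]
opening: 0.174
```

Request:
step_arm(plan=[[[0,0,0.03],[0,0,0]],[[0,0,0.06],[0,0,0]],[[0,0,0.09],[0,0,0]],[[0,0,0.12],[0,0,0]],[[0,0,0.13],[0,0,0]]])

```text
time_s: 12.2
eef_pos: [0.5636, 0.0315, 0.0693]
eef_rot: [-0.001, 0.997, 0.081, -0.004]
wrist_force: [-0.6, -0.2, -2.1]
opening: 0.171
```

Request:
step_arm(plan=[[[0,0,0],[0,0,0]],[[0,0,0],[0,0,0]],[[0,0,0],[0,0,0]]])

```text
time_s: 12.5
eef_pos: [0.5688, 0.0311, 0.0755]
eef_rot: [0.0, 0.997, 0.081, 0.001]
wrist_force: [-0.1, -0.5, -1.2]
opening: 0.172
```

```bash
python3 -c "
from h import *
go(.5665,.0331,.0697,9.3)
a=viewer.camera('scene')[:,:,::-1];b=viewer.camera('top')[:,:,::-1]
cv2.imwrite('pics/s5.png',a);cv2.imwrite('pics/t5.png',b)
e=lambda im:cv2.convertScaleAbs(cv2.resize(im,None,fx=4,fy=4,interpolation=cv2.INTER_CUBIC),alpha=1.8,beta=15)
cv2.imwrite('pics/c8.png',e(a[150:300,280:470])); cv2.imwrite('pics/c9.png',e(b[180:320,150:340]))
go(.5665,.0331,.0697,9.3)"
```

```text
t 12.5 pos [0.5688 0.0311 0.0755] F [-0.1 -0.5 -1.2] open 0.172 
 shift [-0.002  -0.0024  0.0058] turn [ 0.06 -0.16  0.  ]
t 12.6 pos [0.5687 0.0311 0.0753] F [-0.1  0.6 -1.6] open 0.17 
 shift [-0.0018 -0.0023  0.0056] turn [ 0.05 -0.15  0.01]
```

View pics/c8.png

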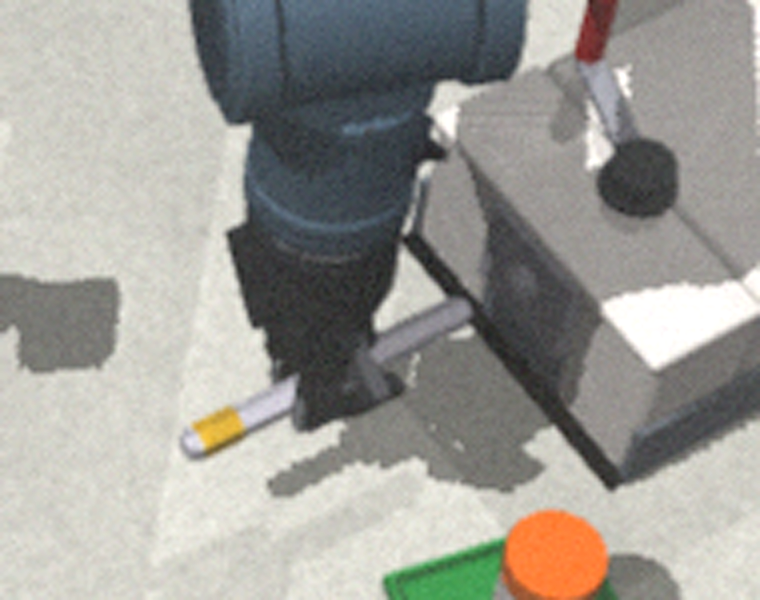

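View pics/c9.png

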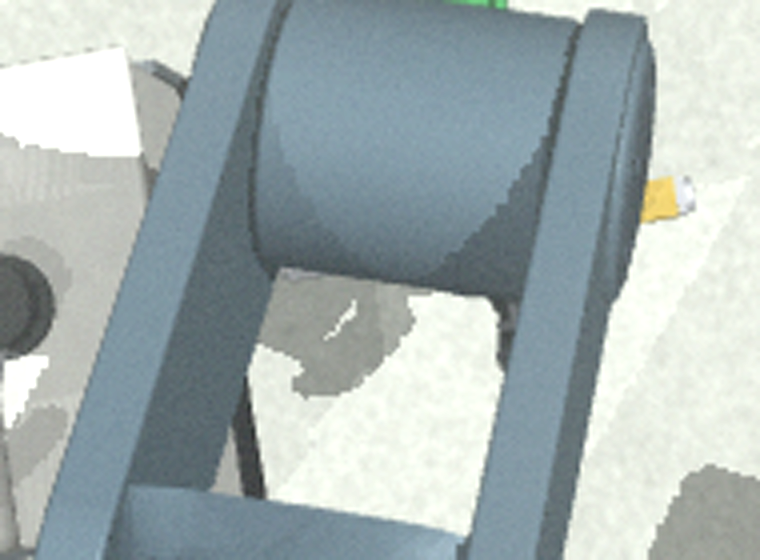

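```bash
python3 -c "
from h import *
s,p,r=tool(); yaw=np.degrees(np.arctan2(*(r.apply([1,0,0])[1::-1]))); print(p,yaw)
a=np.radians(yaw+90); d=np.array([np.cos(a),np.sin(a),0]); c=p+[0,0,.0103]
print('pred tip,tail',proj('scene',[c+.1057*d,c-.0743*d]),'tail top',proj('top',[c-.0743*d]))
print('mouth model',proj('scene',[[.5431,.1762,.08]]),proj('scene',[[.5427,.1752,.08]]),proj('scene',[[.5441,.1781,.08]]))
print('meas tip (395.5,227) tail (328,260) mouth (410.5,221), top tail px',150+685/4,180+195/4)
for px in ((395.5,227),(328,260)): print(unproj('scene',px,c[2]))
print(unproj('scene',(410.5,221),.08))
"
```

```text
[0.56866066 0.03112403 0.07529574] 9.305211058305135
pred tip,tail [[396.05833759 227.13629011]
 [325.59758902 262.82163982]] tail top [[323.29704825 227.09944755]]
mouth model [[410.57577936 220.27215666]] [[410.09002417 220.26682889]] [[411.54826186 220.36426864]]
meas tip (395.5,227) tail (328,260) mouth (410.5,221), top tail px 321.25 228.75
[[0.55080362 0.13445498 0.08559574]]
[[ 0.57608313 -0.03492038  0.08559574]]
[[0.54481894 0.17513381 0.08      ]]
```

Request:
step_arm(plan=[[[-0.0015,0,0.0056],[0,0,0]],[[-0.0015,-0.01,0.0056],[0,0,0]],[[-0.0015,-0.02,0.0056],[0,0,0]],[[-0.0015,-0.03,0.0056],[0,0,0]],[[-0.0015,-0.034,0.0056],[0,0,0]]])

```text
time_s: 13.1
eef_pos: [0.5601, 0.0662, 0.068]
eef_rot: [-0.0, 0.997, 0.082, -0.0]
wrist_force: [-0.1, -0.3, -0.9]
opening: 0.174
```

Request:
step_arm(plan=[[[0,0,0],[0,0,0]],[[0,0,0],[0,0,0]]])

```text
time_s: 13.3
eef_pos: [0.5607, 0.0648, 0.0681]
eef_rot: [0.0, 0.997, 0.081, 0.0]
wrist_force: [-0.5, 0.6, -1.3]
opening: 0.173
```

```bash
python3 -c "
from h import *
a=viewer.camera('scene')[:,:,::-1]
e=lambda im:cv2.convertScaleAbs(cv2.resize(im,None,fx=7,fy=7,interpolation=cv2.INTER_CUBIC),alpha=2,beta=15)
cv2.imwrite('pics/c10.png',e(a[190:265,350:460]))
m=np.array([.5435,.1762]); s,p,r=tool(); d=np.array([-.1616,.9869]); n=np.array([.9869,.1616]); v=p[:2]-m
print('along tip',v@d+.1057,'lat',v@n); go(.5665,.0331,.0697,9.3)"
```

```text
along tip -0.00723577899353714 lat -0.0010620198646228687
t 13.35 pos [0.5607 0.0646 0.0681] F [-0.4 -0.4 -1.5] open 0.171 
 shift [ 0.0006  0.032  -0.0016] turn [ 0.01 -0.01  0.01]
```

View pics/c10.png

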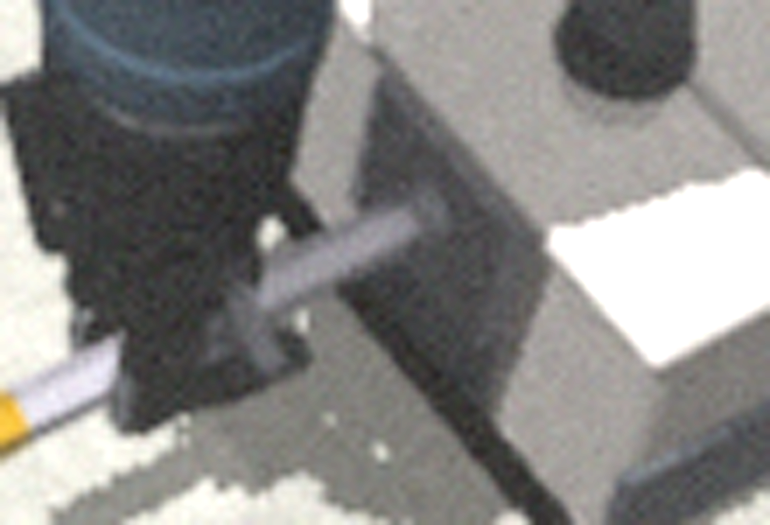

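The bar tip sits just in front of the collet at (405,220) in the crop, and its axis extends to the hole at (432,205). I'll feed it slowly and watch the forces.

Request:
step_arm(plan=[[[0.001,-0.004,-0.0016],[0,0,0]],[[0.001,-0.008,-0.0016],[0,0,0]],[[0.001,-0.012,-0.0016],[0,0,0]],[[0.001,-0.015,-0.0016],[0,0,0]],[[0.001,-0.015,-0.0016],[0,0,0]]])

```text
time_s: 13.85
eef_pos: [0.5589, 0.0801, 0.0696]
eef_rot: [-0.0, 0.997, 0.081, -0.0]
wrist_force: [-0.8, 0.7, -1.1]
opening: 0.175
```

```bash
cat >> h.py <<'E'
def ins():
    m=np.array([.5435,.1762]); s,p,r=tool(); d=np.array([-.1616,.9869]); n=np.array([.9869,.1616]); v=p[:2]-m; F=np.array(s["wrist_force"])
    print('t',s["time_s"],'depth',(v@d+.1057).round(4),'lat',(v@n).round(4),'z',p[2].round(4),'F along',(F[:2]@d).round(1),'lat',(F[:2]@n).round(1),'z',F[2].round(1),'T',np.round(s["torque"],2),'open',s["opening"].round(3))
E
python3 -c "
from h import *
ins()"
```

```text
Traceback (most recent call last):
  File "h.py", line 25, in ins
    print('t',s["time_s"],'depth',(v@d+.1057).round(4),'lat',(v@n).round(4),'z',p[2].round(4),'F along',(F[:2]@d).round(1),'lat',(F[:2]@n).round(1),'z',F[2].round(1),'T',np.round(s["torque"],2),'open',s["opening"].round(3))
                                                                                                                                                                                                         ^^^^^^^^^^^^^^^^^^
AttributeError: 'float' object has no attribute 'round'
```

Request:
step_arm(plan=[[[0,-0.003,0],[0,0,0]],[[0,-0.006,0],[0,0,0]],[[0,-0.009,0],[0,0,0]],[[0,-0.012,0],[0,0,0]],[[0,-0.012,0],[0,0,0]]])

```text
time_s: 14.35
eef_pos: [0.5571, 0.0919, 0.0696]
eef_rot: [-0.0, 0.997, 0.081, -0.0]
wrist_force: [0.9, -0.9, -1.1]
opening: 0.172
```

```bash
sed -i 's/s\["opening"\].round(3)/round(s["opening"],3)/' h.py
python3 -c "
from h import *
ins()"
```

```text
t 14.35 depth 0.0203 lat -0.0002 z 0.0696 F along -1.0 lat 0.7 z -1.1 T [-0.05 -0.06  0.05] open 0.172
```

20 mm in and almost no force. I'll keep feeding.

Request:
step_arm(plan=[[[0,-0.005,0],[0,0,0]],[[0,-0.01,0],[0,0,0]],[[0,-0.014,0],[0,0,0]],[[0,-0.018,0],[0,0,0]],[[0,-0.02,0],[0,0,0]]])

```text
time_s: 14.85
eef_pos: [0.5538, 0.1117, 0.0696]
eef_rot: [-0.0, 0.997, 0.081, -0.0]
wrist_force: [-0.1, 0.1, -1.7]
opening: 0.174
```

Request:
step_arm(plan=[[[0,-0.002,0],[0,0,0]],[[0,-0.005,0],[0,0,0]],[[0,-0.007,0],[0,0,0]],[[0,-0.009,0],[0,0,0]],[[0,-0.009,0],[0,0,0]]])

```text
time_s: 15.35
eef_pos: [0.5525, 0.1203, 0.0697]
eef_rot: [-0.0, 0.997, 0.081, 0.0]
wrist_force: [-0.2, -0.3, -1.9]
opening: 0.172
```

```bash
python3 -c "
from h import *
ins()"
```

```text
t 15.35 depth 0.049 lat -0.0002 z 0.0697 F along -0.3 lat -0.3 z -1.9 T [0.01 0.06 0.04] open 0.172
```

Request:
step_arm(plan=[[[0,-0.002,0],[0,0,0]],[[0,-0.004,0],[0,0,0]],[[0,-0.006,0],[0,0,0]],[[0,-0.006,0],[0,0,0]]])

```text
time_s: 15.75
eef_pos: [0.5521, 0.1245, 0.0699]
eef_rot: [0.001, 0.997, 0.081, 0.0]
wrist_force: [1.1, -7.8, -1.7]
opening: 0.175
```

```bash
python3 -c "
from h import *
ins()"
```

```text
t 15.75 depth 0.0533 lat 0.0001 z 0.0699 F along -7.8 lat -0.2 z -1.7 T [-1.19 -0.12  0.09] open 0.175
```

Request:
step_arm(plan=[[[0,-0.001,0],[0,0,0]],[[0,-0.002,0],[0,0,0]],[[0,-0.002,0],[0,0,0]]])

```text
time_s: 16.05
eef_pos: [0.5522, 0.1245, 0.07]
eef_rot: [0.003, 0.997, 0.081, 0.0]
wrist_force: [0.5, -15.5, -0.8]
opening: 0.17
```

```bash
python3 -c "
from h import *
ins()
a=viewer.camera('scene')[:,:,::-1]
e=lambda im:cv2.convertScaleAbs(cv2.resize(im,None,fx=7,fy=7,interpolation=cv2.INTER_CUBIC),alpha=2,beta=15)
cv2.imwrite('pics/c11.png',e(a[180:265,350:460]))
s,p,r=tool(); d=np.array([-.1616,.9869,0]); print(350,180, [(proj('scene',[np.array([.5435,.1762,.08])-q*d])[0]-[350,180])*7 for q in (.125,.16)])"
```

```text
t 16.05 depth 0.0533 lat 0.0002 z 0.07 F along -15.4 lat -2.0 z -0.8 T [-2.38 -0.19  0.09] open 0.17
350 180 [array([ 95.28687996, 449.75553937]), array([ -0.71267872, 498.40638371])]
```

View pics/c11.png

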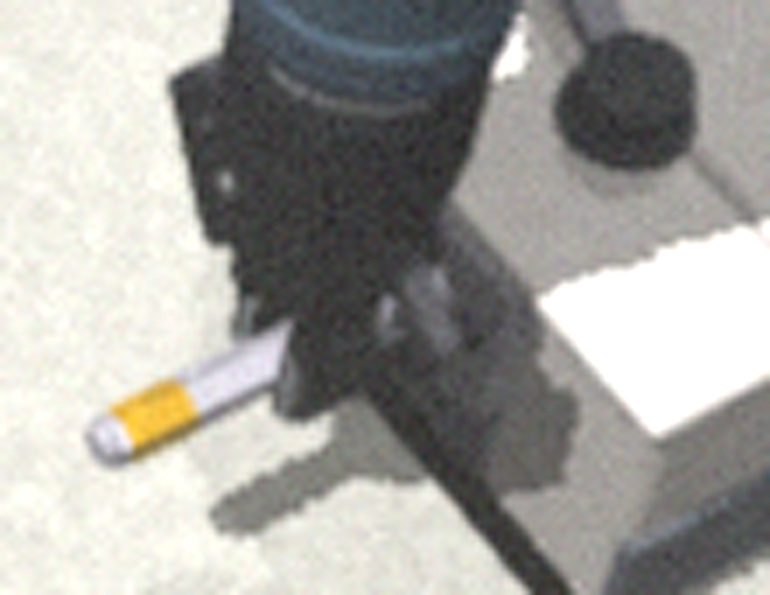

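The bar is hard against something at the predicted home depth: the tail is at crop (103,440), and the model puts it at (95,450). I'll ease the push and let go.

Request:
step_arm(plan=[[[0,0.0025,0],[0,0,0]],[[0,0.0025,0],[0,0,0]]])

```text
time_s: 16.3
eef_pos: [0.552, 0.1244, 0.0697]
eef_rot: [0.001, 0.997, 0.081, 0.0]
wrist_force: [-0.5, -6.8, -1.9]
opening: 0.177
```

```bash
python3 -c "
from h import *
ins()"
```

```text
t 16.3 depth 0.0532 lat -0.0 z 0.0697 F along -6.6 lat -1.6 z -1.9 T [-1.   -0.18  0.07] open 0.177
```

Request:
step_arm(plan=[[[0,0.001,0],[0,0,0]],[[0,0.001,0],[0,0,0]],[[0,0.001,0],[0,0,0]],[[0,0.001,0],[0,0,0]]], fingers=60)

```text
time_s: 16.7
eef_pos: [0.5518, 0.1249, 0.0697]
eef_rot: [-0.0, 0.997, 0.081, 0.0]
wrist_force: [-0.3, 1.0, 0.6]
opening: 0.603
```

Request:
step_arm(plan=[[[0,0,-0.02],[0,0,0]],[[0,0,-0.06],[0,0,0]],[[0,0.02,-0.1],[0,0,0]],[[0,0.05,-0.13],[0,0,0]],[[0,0.05,-0.17],[0,0,0]]])

```text
time_s: 17.2
eef_pos: [0.5596, 0.0729, 0.2402]
eef_rot: [0.0, 0.997, 0.08, -0.001]
wrist_force: [0.7, -0.1, 0.5]
opening: 0.601
```

```bash
python3 -c "
from h import *
ins()
a=viewer.camera('scene')[:,:,::-1];b=viewer.camera('top')[:,:,::-1]
cv2.imwrite('pics/s12.png',a);cv2.imwrite('pics/t12.png',b)
e=lambda im:cv2.convertScaleAbs(cv2.resize(im,None,fx=4,fy=4,interpolation=cv2.INTER_CUBIC),alpha=1.8,beta=15)
cv2.imwrite('pics/c12.png',e(a[130:275,330:520]))
go(.5,.2,.2,0)"
```

```text
t 17.2 depth 0.0011 lat -0.0008 z 0.2402 F along -0.2 lat 0.6 z 0.5 T [ 0.02  0.06 -0.04] open 0.601
t 17.3 pos [0.5633 0.0745 0.2464] F [-0.2 -0.9  0.7] open 0.599 
 shift [-0.0429 -0.1342  0.0456] turn [ 0.09 -0.64  9.24]
```

View pics/c12.png

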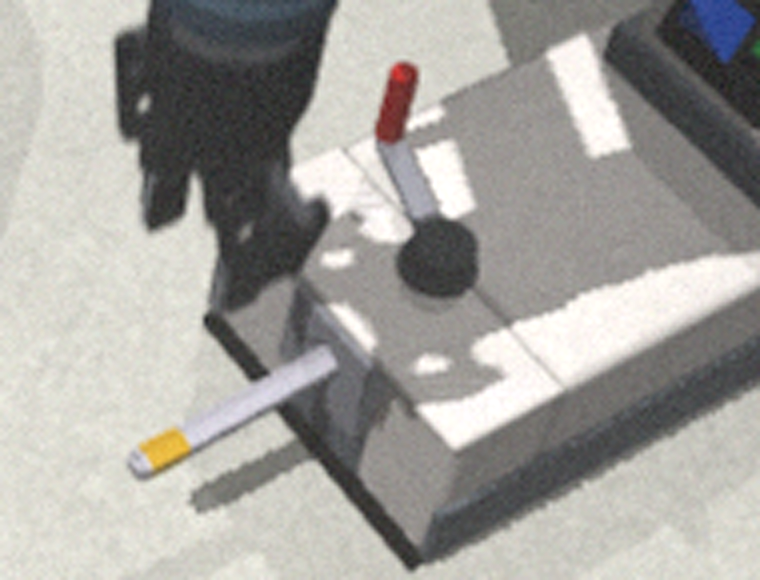

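View pics/t12.png

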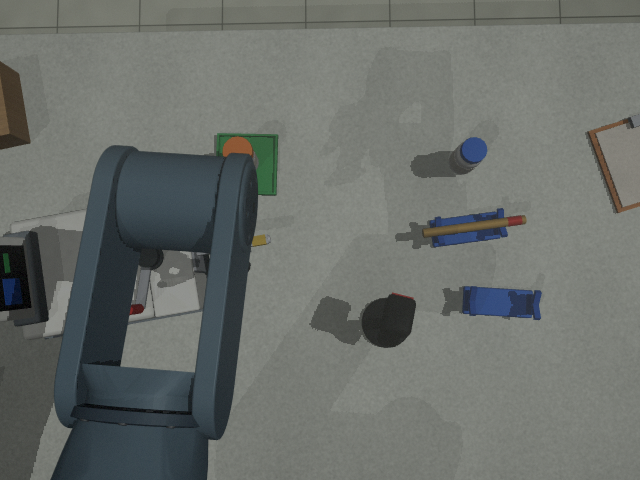

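The bar stayed in, with its tail at (138,463) and the face at (330,360) in the crop. Nothing else has moved. Next is the lever.

```bash
python3 -c "
from h import *
go(.4477,.2545,.25,83.8)"
```

```text
t 17.3 pos [0.5633 0.0745 0.2464] F [-0.2 -0.9  0.7] open 0.599 
 shift [-0.0852 -0.1963 -0.005 ] turn [  0.53  -0.45 -74.56]
```

Request:
step_arm(plan=[[[-0.085,-0.196,-0.006],[0,0,-74.5]],[[-0.085,-0.196,-0.006],[0,0,-74.5]],[[-0.085,-0.196,-0.006],[0,0,-74.5]],[[-0.085,-0.196,-0.006],[0,0,-74.5]],[[-0.085,-0.196,-0.006],[0,0,-74.5]]])

```text
time_s: 17.8
eef_pos: [0.4411, 0.2585, 0.2453]
eef_rot: [-0.001, 0.895, 0.445, -0.0]
wrist_force: [1.0, 0.0, -0.2]
opening: 0.598
```

```bash
python3 -c "
from h import *
go(.4477,.2545,.25,83.8)"
```

```text
t 17.8 pos [0.4411 0.2585 0.2453] F [ 1.   0.  -0.2] open 0.598 
 shift [ 0.0009  0.0077 -0.0047] turn [ -0.1   -0.05 -30.92]
```

Request:
step_arm(plan=[[[0,0.004,0],[0,0,-31]],[[0,0.004,0],[0,0,-31]],[[0,0.004,0],[0,0,-31]],[[0,0.004,0],[0,0,-31]],[[0,0.004,0],[0,0,-31]]])

```text
time_s: 18.3
eef_pos: [0.447, 0.2527, 0.2451]
eef_rot: [-0.0, 0.747, 0.665, -0.0]
wrist_force: [0.1, 0.6, -0.1]
opening: 0.594
```

```bash
python3 -c "
from h import *
go(.4477,.2545,.157,83.8)
a=viewer.camera('scene')[:,:,::-1];b=viewer.camera('top')[:,:,::-1]
e=lambda im:cv2.convertScaleAbs(cv2.resize(im,None,fx=4,fy=4,interpolation=cv2.INTER_CUBIC),alpha=1.8,beta=15)
cv2.imwrite('pics/c13.png',e(a[80:225,330:520]))
go(.4477,.2545,.157,83.8)"
```

```text
t 18.3 pos [0.447  0.2527 0.2451] F [ 0.1  0.6 -0.1] open 0.594 
 shift [0.0019 0.0006 0.0881] turn [-0.04  0.   -0.46]
t 18.4 pos [0.4471 0.2526 0.2453] F [-0.6  0.7 -0.3] open 0.601 
 shift [0.002  0.0004 0.0883] turn [-0.03  0.   -0.65]
```

View pics/c13.png

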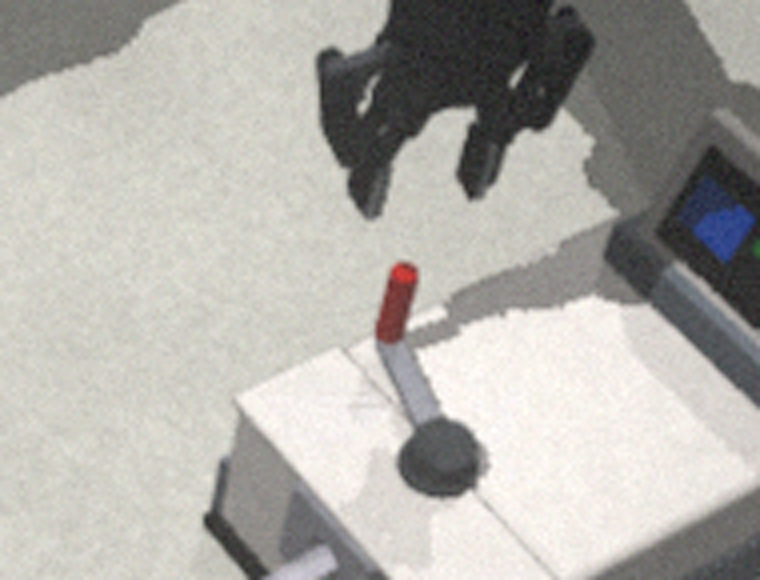

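Request:
step_arm(plan=[[[0.002,0,0.02],[0,0,0]],[[0.002,0,0.045],[0,0,0]],[[0.002,0,0.065],[0,0,0]],[[0.002,0,0.085],[0,0,0]],[[0.002,0,0.088],[0,0,0]]])

```text
time_s: 18.9
eef_pos: [0.4458, 0.2539, 0.155]
eef_rot: [-0.001, 0.748, 0.664, -0.002]
wrist_force: [-0.5, 0.4, -0.3]
opening: 0.597
```

Request:
step_arm(plan=[[[0,0,0],[0,0,0]],[[0,0,0],[0,0,0]],[[0,0,0],[0,0,0]]], fingers=25)

```text
time_s: 19.2
eef_pos: [0.4485, 0.2547, 0.159]
eef_rot: [0.0, 0.747, 0.664, 0.001]
wrist_force: [0.2, 0.6, 0.7]
opening: 0.25
```

```bash
python3 -c "
from h import *
go(.4477,.2545,.157,83.8)
a=viewer.camera('scene')[:,:,::-1];b=viewer.camera('top')[:,:,::-1]
e=lambda im:cv2.convertScaleAbs(cv2.resize(im,None,fx=4,fy=4,interpolation=cv2.INTER_CUBIC),alpha=1.8,beta=15)
cv2.imwrite('pics/c14.png',e(a[80:225,330:520]))
go(.4477,.2545,.157,83.8)"
```

```text
t 19.2 pos [0.4485 0.2547 0.159 ] F [0.2 0.6 0.7] open 0.25 
 shift [-0.0003 -0.0008  0.002 ] turn [ 0.12 -0.05 -0.54]
t 19.3 pos [0.4483 0.2546 0.1586] F [ 0.4  0.3 -0.2] open 0.249 
 shift [-0.0002 -0.0006  0.0016] turn [ 0.1  -0.04 -0.54]
```

View pics/c14.png

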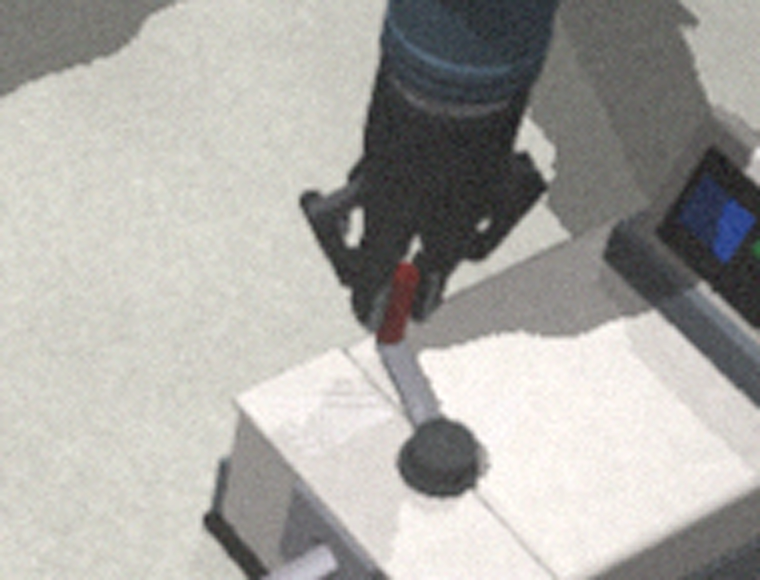

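```bash
cat >> h.py <<'E'
PIV=np.array([.5322,.2453]); YAW=99.3
def arc(ths,rad=.085,z=.157,p0=None,yaw0=None):
    s,p,r=tool()
    for th in ths:
        a=np.radians(YAW+90)-th
        P=np.r_[PIV+rad*np.array([np.cos(a),np.sin(a)]),z]
        rt=R.from_euler("z",YAW-np.degrees(th),degrees=True)*R.from_euler("x",180,degrees=True)
        print(round(th,2),r.inv().apply(P-p).round(4).tolist(),(r.inv()*rt).as_rotvec(degrees=True).round(1).tolist())
def lev():
    s,p,r=tool(); v=p[:2]-PIV; th=np.radians(YAW+90)-np.arctan2(v[1],v[0]); th=(th+np.pi)%(2*np.pi)-np.pi
    F=np.array(s["wrist_force"]); u=v/np.hypot(*v); t=np.array([u[1],-u[0]])
    print("t",round(s["time_s"],2),"theta tool",th.round(3),"rad",np.hypot(*v).round(4),"z",p[2].round(4),"F tang",(F[:2]@t).round(1),"radial",(F[:2]@u).round(1),"z",F[2].round(1),"open",round(s["opening"],3))
E
python3 -c "
from h import *
lev(); arc([.36,.46,.56,.66,.76])"
```

```text
t 19.3 theta tool 0.272 rad 0.0844 z 0.1586 F tang 0.3 radial -0.4 z -0.2 open 0.249
0.36 [0.0074, -0.0003, 0.0017] [0.1, -0.0, 4.6]
0.46 [0.0158, 0.0008, 0.0017] [0.1, -0.0, 10.3]
0.56 [0.0241, 0.0027, 0.0017] [0.1, -0.1, 16.0]
0.66 [0.0322, 0.0055, 0.0017] [0.1, -0.1, 21.8]
0.76 [0.0399, 0.009, 0.0017] [0.1, -0.1, 27.5]
```

Request:
step_arm(plan=[[[0.0074,-0.0003,0],[0,0,4.6]],[[0.0158,0.0008,0],[0,0,10.3]],[[0.0241,0.0027,0],[0,0,16]],[[0.0322,0.0055,0],[0,0,21.8]],[[0.0399,0.009,0],[0,0,27.5]]])

```text
time_s: 19.8
eef_pos: [0.4617, 0.2924, 0.1583]
eef_rot: [0.001, 0.885, 0.466, -0.0]
wrist_force: [-0.8, -5.8, 1.8]
opening: 0.25
```

```bash
python3 -c "
from h import *
lev(); arc([.86,.96,1.06,1.14,1.2])"
```

```text
t 19.8 theta tool 0.751 rad 0.0848 z 0.1583 F tang -5.3 radial -2.5 z 1.8 open 0.25
0.86 [0.0092, 0.0002, 0.0013] [0.1, 0.1, 5.5]
0.96 [0.0176, 0.0014, 0.0013] [0.1, 0.1, 11.2]
1.06 [0.0259, 0.0035, 0.0013] [0.1, 0.0, 17.0]
1.14 [0.0323, 0.0058, 0.0013] [0.1, 0.0, 21.5]
1.2 [0.037, 0.0078, 0.0013] [0.1, 0.0, 25.0]
```

Request:
step_arm(plan=[[[0.0092,0.0002,0],[0,0,5.5]],[[0.0176,0.0014,0],[0,0,11.2]],[[0.0259,0.0035,0],[0,0,17]],[[0.0323,0.0058,0],[0,0,21.5]],[[0.037,0.0078,0],[0,0,25]]])

```text
time_s: 20.3
eef_pos: [0.4881, 0.3182, 0.158]
eef_rot: [0.001, 0.965, 0.264, -0.001]
wrist_force: [-4.5, -6.7, 4.8]
opening: 0.247
```

```bash
python3 -c "
from h import *
lev(); arc([1.24,1.28,1.3,1.32,1.34])"
```

```text
t 20.3 theta tool 1.189 rad 0.0853 z 0.158 F tang -7.3 radial -3.4 z 4.8 open 0.247
1.24 [0.0043, 0.0003, 0.001] [0.1, 0.2, 2.4]
1.28 [0.0077, 0.0005, 0.001] [0.1, 0.2, 4.6]
1.3 [0.0094, 0.0007, 0.001] [0.1, 0.2, 5.8]
1.32 [0.0111, 0.0009, 0.0009] [0.1, 0.2, 6.9]
1.34 [0.0128, 0.0011, 0.0009] [0.1, 0.2, 8.1]
```

Request:
step_arm(plan=[[[0.0043,0.0003,0],[0,0,2.4]],[[0.0077,0.0005,0],[0,0,4.6]],[[0.0094,0.0007,0],[0,0,5]],[[0.0094,0.0007,0],[0,0,5]]])

```text
time_s: 20.7
eef_pos: [0.4949, 0.322, 0.1579]
eef_rot: [0.001, 0.975, 0.223, -0.003]
wrist_force: [-10.2, -7.4, 9.2]
opening: 0.248
```

```bash
python3 -c "
from h import *
lev()"
```

```text
t 20.7 theta tool 1.28 rad 0.0853 z 0.1579 F tang -12.4 radial -2.2 z 9.2 open 0.248
```

Request:
step_arm(plan=[[[0.002,0,0],[0,0,0]],[[0.003,0,0],[0,0,0]],[[0.003,0,0],[0,0,0]]])

```text
time_s: 21.0
eef_pos: [0.495, 0.3222, 0.1576]
eef_rot: [0.002, 0.975, 0.223, -0.006]
wrist_force: [-20.1, -12.7, 15.5]
opening: 0.253
```

```bash
python3 -c "
from h import *
lev()"
```

```text
t 21.0 theta tool 1.283 rad 0.0854 z 0.1576 F tang -23.6 radial -2.6 z 15.5 open 0.253
```

Firm end stop: the force rose to 24 N with no further travel. I'll back off, open the fingers and lift clear.

Request:
step_arm(plan=[[[-0.003,0,0],[0,0,0]],[[-0.006,0,0],[0,0,0]],[[-0.006,0,0],[0,0,0]]])

```text
time_s: 21.3
eef_pos: [0.4937, 0.3217, 0.1579]
eef_rot: [0.0, 0.975, 0.223, -0.001]
wrist_force: [-4.3, -3.6, 3.0]
opening: 0.249
```

Request:
step_arm(plan=[[[0,0,0],[0,0,0]],[[0,0,0],[0,0,0]],[[0,0,0],[0,0,0]]], fingers=60)

```text
time_s: 21.6
eef_pos: [0.4947, 0.3224, 0.1578]
eef_rot: [-0.0, 0.975, 0.223, 0.0]
wrist_force: [0.3, -0.1, 0.3]
opening: 0.602
```

Request:
step_arm(plan=[[[0,0,-0.02],[0,0,0]],[[0,0,-0.05],[0,0,0]],[[0,0,-0.09],[0,0,0]],[[0,0,-0.12],[0,0,0]],[[0,0,-0.13],[0,0,0]]])

```text
time_s: 22.1
eef_pos: [0.4961, 0.3229, 0.292]
eef_rot: [-0.001, 0.975, 0.223, 0.003]
wrist_force: [0.6, 0.2, -0.1]
opening: 0.599
```

```bash
python3 -c "
from h import *
lev(); go(.35,0,.29,28)"
```

```text
t 22.1 theta tool 1.297 rad 0.0856 z 0.292 F tang 0.6 radial -0.1 z -0.1 open 0.599
t 22.1 pos [0.4961 0.3229 0.292 ] F [ 0.6  0.2 -0.1] open 0.599 
 shift [-2.720e-01  2.272e-01  2.000e-04] turn [ 0.03 -0.4  -2.22]
```

Request:
step_arm(plan=[[[-0.26,0.215,0],[0,0,0]],[[-0.26,0.215,0],[0,0,0]],[[-0.26,0.215,0],[0,0,0]],[[-0.26,0.215,0],[0,0,0]],[[-0.26,0.215,0],[0,0,0]]])

```text
time_s: 22.6
eef_pos: [0.3887, 0.0936, 0.2866]
eef_rot: [-0.0, 0.975, 0.224, -0.0]
wrist_force: [1.1, -0.7, 1.6]
opening: 0.599
```

Request:
step_arm(plan=[[[-0.08,0.08,0],[0,0,0]],[[-0.08,0.08,0],[0,0,0]],[[-0.08,0.08,0],[0,0,0]],[[-0.08,0.08,0],[0,0,0]]])

```text
time_s: 23.0
eef_pos: [0.3522, -0.0137, 0.2871]
eef_rot: [0.0, 0.975, 0.221, -0.0]
wrist_force: [-0.7, 0.2, 0.1]
opening: 0.599
```

```bash
python3 -c "
from h import *
a=viewer.camera('scene')[:,:,::-1];b=viewer.camera('top')[:,:,::-1]
cv2.imwrite('pics/s15.png',a);cv2.imwrite('pics/t15.png',b)
e=lambda im:cv2.convertScaleAbs(cv2.resize(im,None,fx=4,fy=4,interpolation=cv2.INTER_CUBIC),alpha=1.8,beta=15)
cv2.imwrite('pics/c15.png',e(a[100:250,360:560]));cv2.imwrite('pics/c16.png',e(b[180:330,80:280]))
m=np.array([.5435,.1762,.08]); d=np.array([-.1616,.9869,0]); y=np.array([-.9869,-.1616,0])
for q in (.120,.125,.130): print(q,proj('scene',[m-q*d]),proj('top',[m-q*d]))
for th in (1.1,1.2,1.25): 
  P=np.r_[PIV,.186]+.085*(np.sin(th)*d+np.cos(th)*y); print(th,proj('scene',[P]),proj('top',[P]))
print(telemetry.get_obs()['time_s'])"
```

```text
0.12 [[365.55166075 243.26801477]] [[265.2922361  238.31930429]]
0.125 [[363.61241142 244.25079134]] [[268.15552801 237.82173989]]
0.13 [[361.66821885 245.23607306]] [[271.01921567 237.32410671]]
1.1 [[462.08657451 151.65156397]] [[ 90.03110438 287.56373718]]
1.2 [[465.63695441 153.34976552]] [[ 87.13068341 282.94160347]]
1.25 [[467.34798324 154.28858449]] [[ 85.86006083 280.52305146]]
23.1
```

View pics/c15.png

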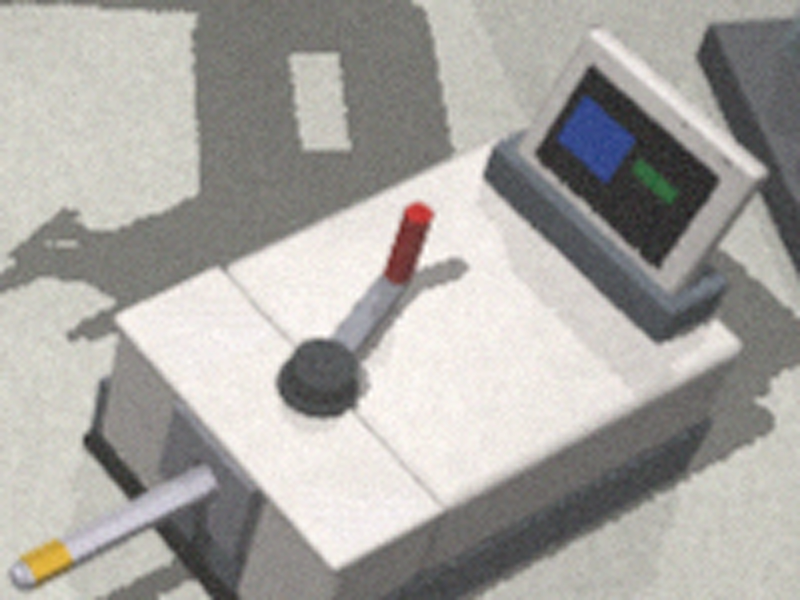

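View pics/c16.png

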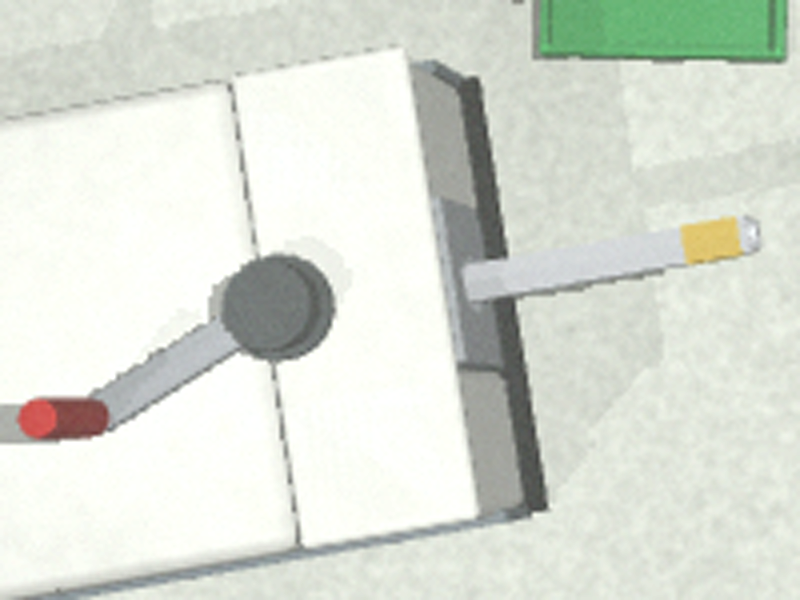

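View pics/t15.png

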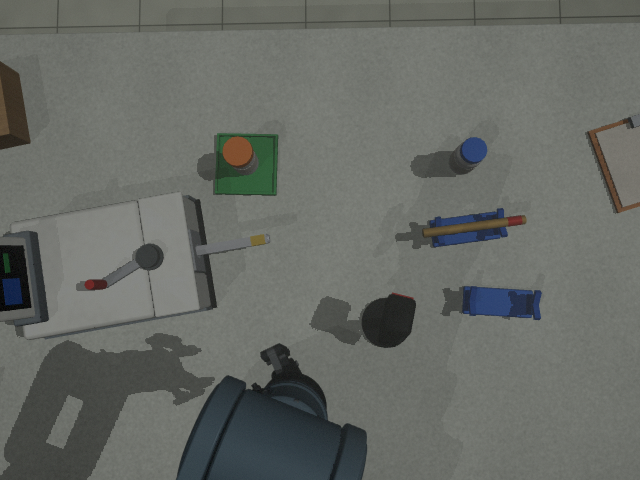

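The tail and jar look right. The post is at (90,284.5), but the model for fully closed puts it at (86,280.5), so I need a better lever angle.

```bash
python3 -c "
from h import *
from scipy.optimize import least_squares
d=np.array([-.1616,.9869,0]); y=np.array([-.9869,-.1616,0])
def red(f,n):
    im=cv2.imread(f); h=cv2.cvtColor(im,cv2.COLOR_BGR2HSV)
    m=((h[...,0]<8)|(h[...,0]>172))&(h[...,1]>130)&(h[...,2]>50); m=m.astype(np.uint8)
    box=(60,220,170,330) if n=='top' else (410,130,480,190)
    z=np.zeros_like(m); z[box[1]:box[3],box[0]:box[2]]=m[box[1]:box[3],box[0]:box[2]]
    k,l,st,ce=cv2.connectedComponentsWithStats(z); i=1+np.argmax(st[1:,4]); return st[i],ce[i]
def P(th,z): return np.r_[PIV,z]+.085*(np.sin(th)*d+np.cos(th)*y)
for a,b,n in (('pics/top0.png','pics/t15.png','top'),('pics/scene0.png','pics/s15.png','scene')):
    s0,c0=red(a,n); s1,c1=red(b,n); print(n,s0,c0,s1,c1)
    for w in (c0,c1):
        # angle with free pivot bias removed none
        r=least_squares(lambda t:proj(n,[P(t[0],.160)])[0]-w,[.6]); print('  theta',r.x,'res',r.fun)
    # use world displacement: chord
    A=unproj(n,c0,.16)[0];B=unproj(n,c1,.16)[0]; v=(B-A)[:2]; ch=np.hypot(*v); dth=2*np.arcsin(ch/.17)
    ang=np.degrees(np.arctan2(v[1],v[0])); mid=np.radians(99.3-ang)
    print('  chord',ch,'dth',dth,'mid',mid,'-> th0',mid-dth/2,'th1',mid+dth/2)
f=lambda x,y:(80+x/4-.4,180+y/4-.4)
A=unproj('top',f(222,336),.13)[0];B=unproj('top',f(103,413),.13)[0]; v=B-A; print('bar dir th',np.radians(189.3)-np.arctan2(v[1],v[0])%(2*np.pi))
"
```

```text
top [124 306  16   9  88] [129.38636364 309.77272727] [ 85 280  21   9 101] [ 91.83168317 283.99009901]
  theta [0.35313873] res [ 0.27887856 -1.46413536]
  theta [1.20452655] res [ 2.40540627 -1.33155302]
  chord 0.07311895440753365 dth 0.8892325548172147 mid 0.754406917173523 -> th0 0.30979063976491567 th1 1.1990231945821304
scene [424 146  10  19  99] [428.47474747 154.51515152] [457 151  11  20 101] [461.43564356 159.74257426]
  theta [0.2883969] res [0.28661148 1.53052844]
  theta [1.14839268] res [-0.4159764   0.86140336]
  chord 0.07263870551489446 dth 0.8829787419700827 mid 0.7421796586796326 -> th0 0.3006902876945913 th1 1.183669029664674
bar dir th 1.1641481981943396
```

The readings disagree: vision gives 1.15–1.20 rad and the contact estimate about 1.245 rad. There is plenty of time, so I'll grip the post, read its angle from the arm's own position and push again.

```bash
python3 -c "
from h import *
lev(); arc([1.22],z=.26)"
```

```text
t 23.1 theta tool -0.799 rad 0.3135 z 0.2872 F tang 0.6 radial -0.0 z -0.0 open 0.604
1.22 [0.2677, -0.2387, 0.0274] [-0.0, -0.0, -3.7]
```

Request:
step_arm(plan=[[[0.2677,-0.2387,0],[0,0,-3.7]],[[0.2677,-0.2387,0],[0,0,-3.7]],[[0.2677,-0.2387,0],[0,0,-3.7]],[[0.2677,-0.2387,0],[0,0,-3.7]],[[0.2677,-0.2387,0],[0,0,-3.7]]])

```text
time_s: 23.6
eef_pos: [0.4482, 0.2233, 0.2869]
eef_rot: [-0.0, 0.967, 0.256, -0.0]
wrist_force: [0.2, -1.1, 1.1]
opening: 0.6
```

```bash
python3 -c "
from h import *
lev(); arc([1.22],z=.26)"
```

```text
t 23.6 theta tool -0.094 rad 0.0868 z 0.2869 F tang -1.1 radial 0.1 z 1.1 open 0.6
1.22 [0.0843, -0.0625, 0.0269] [-0.0, 0.0, 0.3]
```

Request:
step_arm(plan=[[[0.0843,-0.0625,0],[0,0,0.3]],[[0.0843,-0.0625,0],[0,0,0.3]],[[0.0843,-0.0625,0],[0,0,0.3]],[[0.0843,-0.0625,0],[0,0,0.3]],[[0.0843,-0.0625,0.03],[0,0,0.3]]])

```text
time_s: 24.1
eef_pos: [0.4925, 0.3167, 0.2611]
eef_rot: [-0.0, 0.967, 0.253, 0.004]
wrist_force: [0.4, 0.7, 0.4]
opening: 0.599
```

Request:
step_arm(plan=[[[0,0,0],[0,0,0]],[[0,0,0],[0,0,0]]])

```text
time_s: 24.3
eef_pos: [0.4902, 0.3143, 0.2575]
eef_rot: [0.0, 0.968, 0.252, -0.001]
wrist_force: [-1.5, -0.5, 0.6]
opening: 0.598
```

```bash
python3 -c "
from h import *
lev(); arc([1.22],z=.157)
a=viewer.camera('scene')[:,:,::-1]
e=lambda im:cv2.convertScaleAbs(cv2.resize(im,None,fx=4,fy=4,interpolation=cv2.INTER_CUBIC),alpha=1.8,beta=15)
cv2.imwrite('pics/c17.png',e(a[80:225,360:550]))"
```

```text
t 24.3 theta tool 1.187 rad 0.0808 z 0.2575 F tang -1.6 radial 0.3 z 0.6 open 0.598
1.22 [0.0028, -0.0043, 0.1005] [-0.0, 0.1, -0.2]
```

View pics/c17.png

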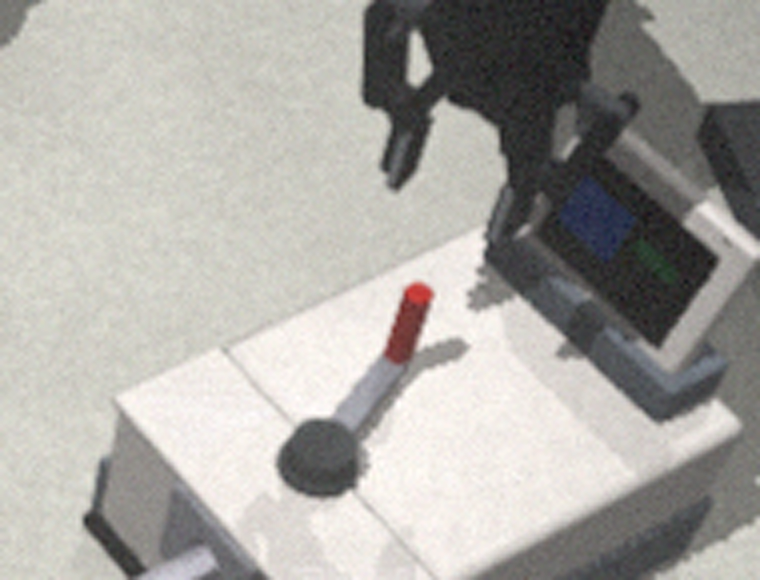

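Request:
step_arm(plan=[[[0.002,-0.004,0.02],[0,0,0]],[[0.002,-0.004,0.045],[0,0,0]],[[0.002,-0.004,0.07],[0,0,0]],[[0.002,-0.004,0.09],[0,0,0]],[[0.002,-0.004,0.099],[0,0,0]]])

```text
time_s: 24.85
eef_pos: [0.4907, 0.3188, 0.1582]
eef_rot: [0.0, 0.968, 0.252, -0.0]
wrist_force: [-0.5, -0.2, 0.5]
opening: 0.604
```

Request:
step_arm(plan=[[[0,0,0],[0,0,0]],[[0,0,0],[0,0,0]],[[0,0,0],[0,0,0]],[[0,0,0],[0,0,0]],[[0,0,0],[0,0,0]]], fingers=0)

```text
time_s: 25.35
eef_pos: [0.4906, 0.3193, 0.1605]
eef_rot: [0.0, 0.968, 0.252, -0.0]
wrist_force: [-6.0, -2.3, 4.4]
opening: 0.169
```

```bash
python3 -c "
from h import *
lev()"
```

```text
t 25.35 theta tool 1.22 rad 0.0849 z 0.1605 F tang -6.3 radial 0.9 z 4.4 open 0.169
```

Request:
step_arm(plan=[[[0.0017,0,0],[0,0,1.1]],[[0.0034,0.0001,0],[0,0,2.2]],[[0.0034,0.0001,0],[0,0,2.2]]])

```text
time_s: 25.65
eef_pos: [0.4926, 0.3203, 0.1604]
eef_rot: [0.001, 0.972, 0.233, -0.002]
wrist_force: [-10.5, -5.2, 8.2]
opening: 0.168
```

```bash
python3 -c "
from h import *
lev()"
```

```text
t 25.65 theta tool 1.247 rad 0.0849 z 0.1604 F tang -11.7 radial 0.3 z 8.2 open 0.168
```

Request:
step_arm(plan=[[[0.0017,0,0],[0,0,1.1]],[[0.0034,0.0001,0],[0,0,2.2]],[[0.0034,0.0001,0],[0,0,2.2]]])

```text
time_s: 25.95
eef_pos: [0.4929, 0.3202, 0.1603]
eef_rot: [0.002, 0.977, 0.215, -0.005]
wrist_force: [-22.0, -13.1, 15.9]
opening: 0.17
```

```bash
python3 -c "
from h import *
lev()
a=viewer.camera('scene')[:,:,::-1]
e=lambda im:cv2.convertScaleAbs(cv2.resize(im,None,fx=5,fy=5,interpolation=cv2.INTER_CUBIC),alpha=1.8,beta=15)
cv2.imwrite('pics/c18.png',e(a[110:225,400:520]))"
```

```text
t 25.95 theta tool 1.25 rad 0.0845 z 0.1603 F tang -25.6 radial -1.4 z 15.9 open 0.17
```

View pics/c18.png

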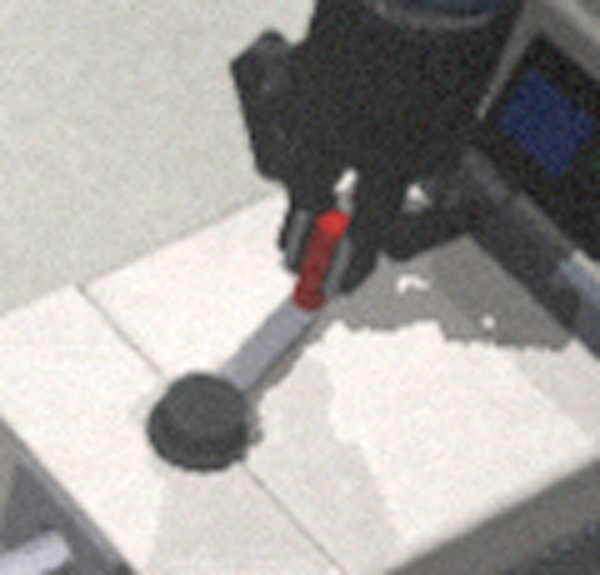

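Request:
step_arm(plan=[[[-0.002,0,0],[0,0,0]],[[-0.004,0,0],[0,0,-1]],[[-0.004,0,0],[0,0,-1]]])

```text
time_s: 26.3
eef_pos: [0.4926, 0.3199, 0.1605]
eef_rot: [0.001, 0.975, 0.223, -0.001]
wrist_force: [-7.3, -4.5, 5.1]
opening: 0.166
```

```bash
python3 -c "
from h import *
lev()"
```

```text
t 26.3 theta tool 1.245 rad 0.0845 z 0.1605 F tang -8.6 radial -0.6 z 5.1 open 0.166
```

Opening now with a small forward push (about 8 N) still on, so the release can't pull the lever back.

Request:
step_arm(plan=[[[0,0,0],[0,0,0]],[[0,0,0],[0,0,0]],[[0,0,0],[0,0,0]],[[0,0,0],[0,0,0]]], fingers=60)

```text
time_s: 26.7
eef_pos: [0.4938, 0.3209, 0.1592]
eef_rot: [-0.0, 0.975, 0.223, 0.001]
wrist_force: [-0.4, -0.0, 0.6]
opening: 0.598
```

Request:
step_arm(plan=[[[0,0,-0.02],[0,0,0]],[[0,0,-0.05],[0,0,0]],[[0,0,-0.09],[0,0,0]],[[0,0,-0.12],[0,0,0]],[[0,0,-0.13],[0,0,0]]])

```text
time_s: 27.2
eef_pos: [0.4951, 0.3214, 0.293]
eef_rot: [-0.001, 0.975, 0.223, 0.003]
wrist_force: [1.0, -0.4, 0.3]
opening: 0.597
```

```bash
python3 -c "
from h import *
lev(); a=viewer.camera('scene')[:,:,::-1]
cv2.imwrite('pics/s19.png',a)
e=lambda im:cv2.convertScaleAbs(cv2.resize(im,None,fx=5,fy=5,interpolation=cv2.INTER_CUBIC),alpha=1.8,beta=15)
cv2.imwrite('pics/c19.png',e(a[110:225,400:520]))
def c(f):
    im=cv2.imread(f).astype(float); r=im[130:200,410:500]; m=(r[...,2]-np.maximum(r[...,1],r[...,0]))>35; yy,xx=np.nonzero(m); return xx.mean()+410,yy.mean()+130,m.sum()
print(c('pics/s15.png'),c('pics/s19.png'))"
```

```text
t 27.2 theta tool 1.279 rad 0.0847 z 0.293 F tang 0.7 radial -0.8 z 0.3 open 0.597
(np.float64(463.07142857142856), np.float64(154.85714285714286), np.int64(42)) (np.float64(463.8529411764706), np.float64(153.38235294117646), np.int64(34))
```

View pics/c19.png

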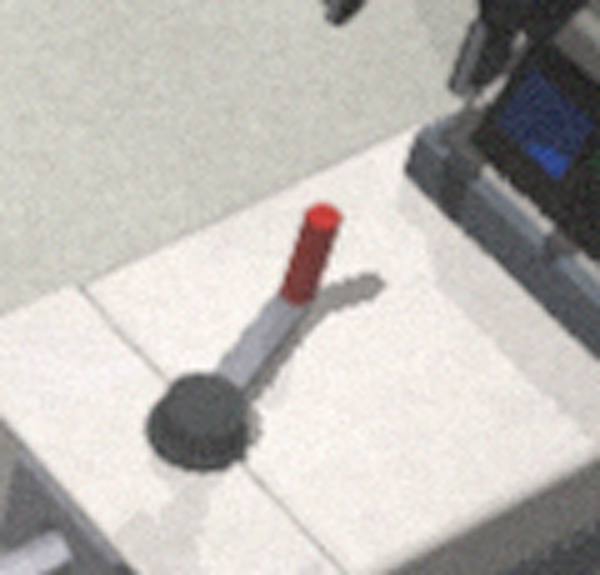

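The post sprang back slightly when released, from (466.6,155) to (464.4,153), and ends up in the same place as after the first push. I'll re-grip and ease the force to zero to find out why.

```bash
python3 -c "
from h import *
lev(); arc([1.2],z=.159)"
```

```text
t 27.25 theta tool 1.278 rad 0.0847 z 0.2928 F tang 0.9 radial -0.1 z 0.4 open 0.597
1.2 [-0.0075, -0.0001, 0.1338] [0.0, -0.4, -4.8]
```

Request:
step_arm(plan=[[[-0.006,0,0.03],[0,0,-4]],[[-0.006,0,0.07],[0,0,-4]],[[-0.006,0,0.105],[0,0,-4]],[[-0.006,0,0.13],[0,0,-4]],[[-0.006,0,0.132],[0,0,-4]]])

```text
time_s: 27.75
eef_pos: [0.4843, 0.3165, 0.1507]
eef_rot: [0.001, 0.966, 0.257, -0.005]
wrist_force: [-1.0, -0.1, -0.7]
opening: 0.598
```

Request:
step_arm(plan=[[[0,0,0],[0,0,0]],[[0,0,0],[0,0,0]]])

```text
time_s: 27.95
eef_pos: [0.4888, 0.3184, 0.1579]
eef_rot: [-0.0, 0.966, 0.257, 0.001]
wrist_force: [0.4, 0.5, -0.5]
opening: 0.596
```

```bash
python3 -c "
from h import *
lev()"
```

```text
t 27.95 theta tool 1.197 rad 0.085 z 0.1579 F tang 0.6 radial 0.2 z -0.5 open 0.596
```

Request:
step_arm(plan=[[[0,0,0],[0,0,0]],[[0,0,0],[0,0,0]],[[0,0,0],[0,0,0]],[[0,0,0],[0,0,0]],[[0,0,0],[0,0,0]]], fingers=0)

```text
time_s: 28.45
eef_pos: [0.4882, 0.3182, 0.158]
eef_rot: [-0.0, 0.966, 0.257, 0.0]
wrist_force: [-2.8, -1.6, 5.7]
opening: 0.176
```

```bash
python3 -c "
from h import *
lev()"
```

```text
t 28.45 theta tool 1.19 rad 0.0851 z 0.158 F tang -3.2 radial 0.0 z 5.7 open 0.176
```

Request:
step_arm(plan=[[[0.002,0,0],[0,0,1]],[[0.004,0.0001,0],[0,0,2.3]],[[0.006,0.0002,0],[0,0,3.5]],[[0.008,0.0003,0],[0,0,3.5]],[[0.008,0.0003,0],[0,0,3.5]]])

```text
time_s: 28.95
eef_pos: [0.4925, 0.3207, 0.1579]
eef_rot: [0.001, 0.974, 0.228, -0.003]
wrist_force: [-14.7, -8.3, 15.6]
opening: 0.172
```

```bash
python3 -c "
from h import *
lev()"
```

```text
t 28.95 theta tool 1.248 rad 0.0852 z 0.1579 F tang -16.9 radial -0.5 z 15.6 open 0.172
```

Request:
step_arm(plan=[[[-0.001,0,0],[0,0,0]],[[-0.002,0,0],[0,0,0]],[[-0.002,0,0],[0,0,0]]])

```text
time_s: 29.25
eef_pos: [0.4924, 0.3205, 0.158]
eef_rot: [0.0, 0.974, 0.227, -0.001]
wrist_force: [-6.8, -2.9, 8.6]
opening: 0.17
```

```bash
python3 -c "
from h import *
lev()"
```

```text
t 29.25 theta tool 1.247 rad 0.0851 z 0.158 F tang -7.4 radial 0.6 z 8.6 open 0.17
```

Request:
step_arm(plan=[[[-0.0007,0,0],[0,0,0]],[[-0.0015,0,0],[0,0,0]],[[-0.0015,0,0],[0,0,0]]])

```text
time_s: 29.55
eef_pos: [0.4923, 0.3205, 0.158]
eef_rot: [-0.0, 0.974, 0.227, 0.001]
wrist_force: [-3.5, 0.1, 6.4]
opening: 0.166
```

```bash
python3 -c "
from h import *
lev()"
```

```text
t 29.55 theta tool 1.245 rad 0.0852 z 0.158 F tang -3.1 radial 1.7 z 6.4 open 0.166
```

Request:
step_arm(plan=[[[-0.0007,0,0],[0,0,0]],[[-0.0007,0,0],[0,0,0]],[[-0.0007,0,0],[0,0,0]]])

```text
time_s: 29.85
eef_pos: [0.4921, 0.3204, 0.158]
eef_rot: [-0.0, 0.974, 0.227, 0.001]
wrist_force: [-0.6, 0.0, 5.0]
opening: 0.17
```

```bash
python3 -c "
from h import *
lev()"
```

```text
t 29.85 theta tool 1.242 rad 0.0851 z 0.158 F tang -0.5 radial 0.3 z 5.0 open 0.17
```

```bash
cat >> h.py <<'E'
def shot(f):
    a=viewer.camera('scene')[:,:,::-1]; cv2.imwrite('pics/'+f+'_full.png',a)
    cv2.imwrite('pics/'+f+'.png',cv2.convertScaleAbs(cv2.resize(a[110:225,400:520],None,fx=5,fy=5,interpolation=cv2.INTER_CUBIC),alpha=1.8,beta=15))
E
python3 -c "
from h import *
lev(); shot('p1')"
```

```text
t 29.85 theta tool 1.242 rad 0.0851 z 0.158 F tang -0.5 radial 0.3 z 5.0 open 0.17
```

Request:
step_arm(plan=[[[0,0,0],[0,0,0]],[[0,0,0],[0,0,0]],[[0,0,0],[0,0,0]]], fingers=40)

```text
time_s: 30.2
eef_pos: [0.4912, 0.3198, 0.1564]
eef_rot: [0.0, 0.974, 0.227, -0.0]
wrist_force: [-0.3, 0.9, -0.2]
opening: 0.398
```

```bash
python3 -c "
from h import *
lev(); shot('p2'); a=cv2.imread('pics/p1.png');b=cv2.imread('pics/p2.png'); cv2.imwrite('pics/p12.png',cv2.resize(np.hstack([a,b]),None,fx=.66,fy=.66))"
```

```text
t 30.2 theta tool 1.23 rad 0.0851 z 0.1564 F tang 0.2 radial 0.9 z -0.2 open 0.398
```

View pics/p12.png

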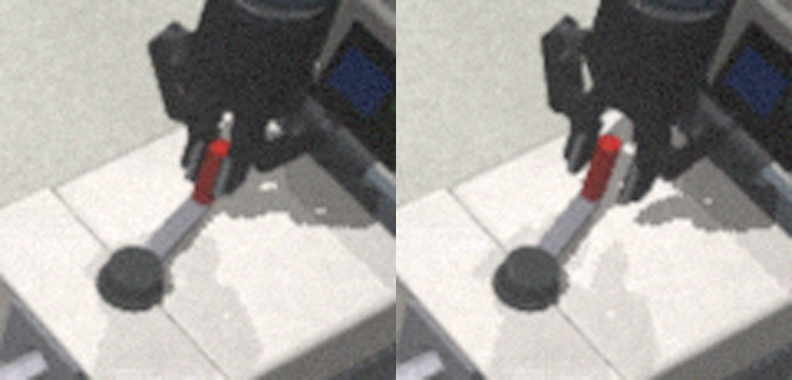

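Request:
step_arm(plan=[[[0,0,-0.001],[0,0,0]],[[0.002,0,-0.001],[0,0,1]],[[0.004,0,-0.001],[0,0,2]],[[0.006,0,-0.001],[0,0,2]],[[0.008,0,-0.001],[0,0,2]]], fingers=25)

```text
time_s: 30.75
eef_pos: [0.4949, 0.3223, 0.1568]
eef_rot: [0.001, 0.978, 0.21, -0.005]
wrist_force: [-18.0, -8.7, 12.9]
opening: 0.249
```

```bash
python3 -c "
from h import *
lev();shot('p3')"
```

```text
t 30.75 theta tool 1.282 rad 0.0856 z 0.1568 F tang -20.0 radial 0.0 z 12.9 open 0.249
```

Request:
step_arm(plan=[[[-0.0005,0,0],[0,0,0]],[[-0.001,0,0],[0,0,0]],[[-0.0015,0,0],[0,0,0]],[[-0.002,0,0],[0,0,0]],[[-0.002,0,0],[0,0,0]]])

```text
time_s: 31.3
eef_pos: [0.4947, 0.3222, 0.1571]
eef_rot: [0.0, 0.978, 0.21, -0.002]
wrist_force: [-7.7, -2.3, 2.6]
opening: 0.247
```

```bash
python3 -c "
from h import *
lev();shot('p4'); cv2.imwrite('pics/p34.png',cv2.resize(np.hstack([cv2.imread('pics/p3.png'),cv2.imread('pics/p4.png')]),None,fx=.66,fy=.66))"
```

```text
t 31.3 theta tool 1.279 rad 0.0855 z 0.1571 F tang -7.9 radial 1.4 z 2.6 open 0.247
```

View pics/p34.png

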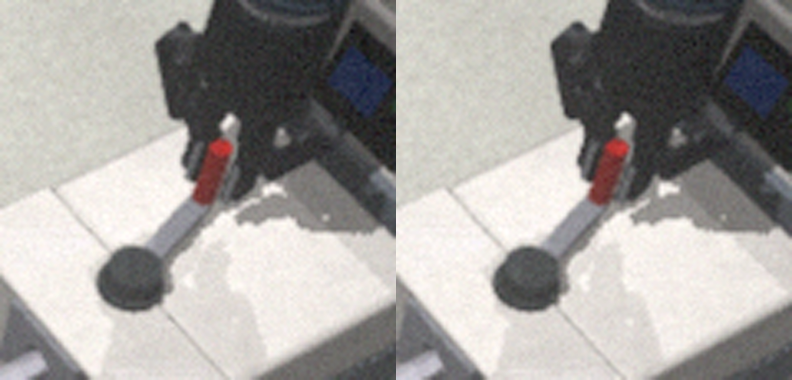

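Request:
step_arm(plan=[[[-0.0003,0,0],[0,0,0]],[[-0.0006,0,0],[0,0,0]],[[-0.0009,0,0],[0,0,0]],[[-0.0012,0,0],[0,0,0]],[[-0.0012,0,0],[0,0,0]]])

```text
time_s: 31.85
eef_pos: [0.4947, 0.3221, 0.1572]
eef_rot: [-0.0, 0.978, 0.21, -0.001]
wrist_force: [-6.0, -1.2, -0.0]
opening: 0.25
```

```bash
python3 -c "
from h import *
lev()"
```

```text
t 31.85 theta tool 1.279 rad 0.0855 z 0.1572 F tang -5.9 radial 1.6 z -0.0 open 0.25
```

Request:
step_arm(plan=[[[-0.0003,0,0],[0,0,0]],[[-0.0006,0,0],[0,0,0]],[[-0.0009,0,0],[0,0,0]],[[-0.0012,0,0],[0,0,0]],[[-0.0012,0,0],[0,0,0]]])

```text
time_s: 32.35
eef_pos: [0.4949, 0.3216, 0.1578]
eef_rot: [0.0, 0.978, 0.21, 0.0]
wrist_force: [-0.9, -0.7, -2.1]
opening: 0.245
```

```bash
python3 -c "
from h import *
lev();shot('p5')"
```

```text
t 32.35 theta tool 1.278 rad 0.0849 z 0.1578 F tang -1.2 radial -0.2 z -2.1 open 0.245
```

Request:
step_arm(plan=[[[-0.0003,0,0],[0,0,0]],[[-0.0006,0,0],[0,0,0]],[[-0.0009,0,0],[0,0,0]],[[-0.0012,0,0],[0,0,0]],[[-0.0012,0,0],[0,0,0]]])

```text
time_s: 32.9
eef_pos: [0.4937, 0.3211, 0.1579]
eef_rot: [0.0, 0.978, 0.21, 0.0]
wrist_force: [-0.3, -1.1, 0.0]
opening: 0.25
```

```bash
python3 -c "
from h import *
lev();shot('p6'); cv2.imwrite('pics/p56.png',cv2.resize(np.hstack([cv2.imread('pics/p5.png'),cv2.imread('pics/p6.png')]),None,fx=.66,fy=.66))"
```

```text
t 32.9 theta tool 1.263 rad 0.0851 z 0.1579 F tang -0.8 radial -0.9 z 0.0 open 0.25
```

View pics/p56.png

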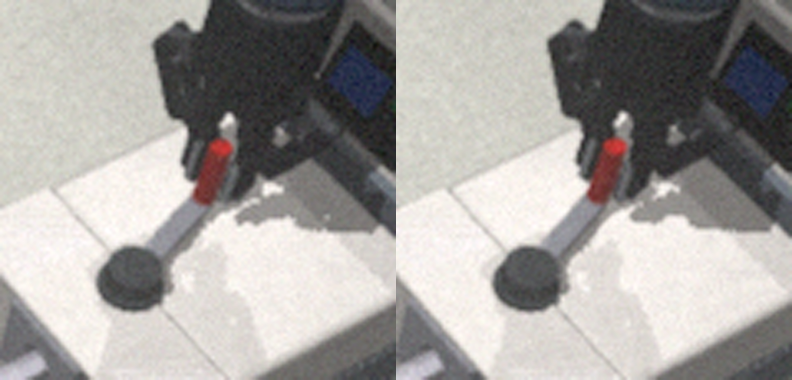

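Request:
step_arm(plan=[[[-0.0003,0,0],[0,0,0]],[[-0.0006,0,0],[0,0,0]],[[-0.0009,0,0],[0,0,0]],[[-0.0012,0,0],[0,0,0]],[[-0.0015,0,0],[0,0,0]]])

```text
time_s: 33.45
eef_pos: [0.492, 0.3206, 0.1577]
eef_rot: [-0.0, 0.978, 0.21, 0.0]
wrist_force: [0.4, -0.0, -0.6]
opening: 0.25
```

```bash
python3 -c "
from h import *
lev();shot('p7'); cv2.imwrite('pics/p57.png',cv2.resize(np.hstack([cv2.imread('pics/p5.png')[150:400,200:500],cv2.imread('pics/p7.png')[150:400,200:500]]),None,fx=1.3,fy=1.3))"
```

```text
t 33.45 theta tool 1.243 rad 0.0853 z 0.1577 F tang 0.4 radial -0.2 z -0.6 open 0.25
```

View pics/p57.png

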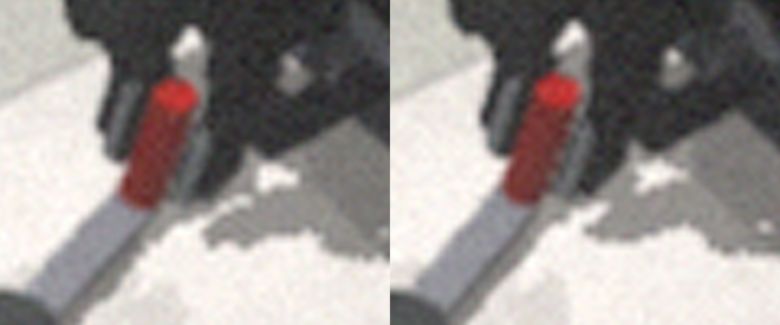

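The lever eases back by itself at about zero force, so this looks like a spring-back from the clamped jaw and not a release error. I'll open, retreat and measure where it rests.

Request:
step_arm(plan=[[[0.001,0,0],[0,0,0]],[[0.001,0,0],[0,0,0]],[[0.001,0,0],[0,0,0]]], fingers=60)

```text
time_s: 33.8
eef_pos: [0.4931, 0.321, 0.1577]
eef_rot: [-0.0, 0.978, 0.21, 0.0]
wrist_force: [-0.3, -1.0, -0.7]
opening: 0.603
```

Request:
step_arm(plan=[[[0,0,-0.02],[0,0,0]],[[0,0,-0.05],[0,0,0]],[[0,0,-0.09],[0,0,0]],[[0,0,-0.12],[0,0,0]],[[-0.03,0.03,-0.13],[0,0,0]]])

```text
time_s: 34.3
eef_pos: [0.4803, 0.2838, 0.2919]
eef_rot: [-0.001, 0.977, 0.212, 0.004]
wrist_force: [1.2, -0.9, 0.1]
opening: 0.599
```

Request:
step_arm(plan=[[[-0.24,0.26,0],[0,0,0]],[[-0.24,0.26,0],[0,0,0]],[[-0.24,0.26,0],[0,0,0]],[[-0.24,0.26,0],[0,0,0]],[[-0.24,0.26,0],[0,0,0]]])

```text
time_s: 34.8
eef_pos: [0.3979, 0.0427, 0.2879]
eef_rot: [0.0, 0.978, 0.211, 0.001]
wrist_force: [1.1, -1.2, 0.1]
opening: 0.598
```

```bash
python3 -c "
from h import *
a=viewer.camera('scene')[:,:,::-1];b=viewer.camera('top')[:,:,::-1]
cv2.imwrite('pics/s20.png',a);cv2.imwrite('pics/t20.png',b)
e=lambda im,f:cv2.convertScaleAbs(cv2.resize(im,None,fx=f,fy=f,interpolation=cv2.INTER_CUBIC),alpha=1.8,beta=15)
cv2.imwrite('pics/c20.png',np.hstack([e(a[130:200,410:480],5.5),e(b[230:300,75:165],4.3)[:385].repeat(1,0) if 0 else cv2.resize(e(b[240:310,80:150],5.5),(385,385))]))
s,p,r=tool(); print(s['time_s'],p)"
```

```text
34.9 [0.39781626 0.03930145 0.28785189]
```

View pics/c20.png

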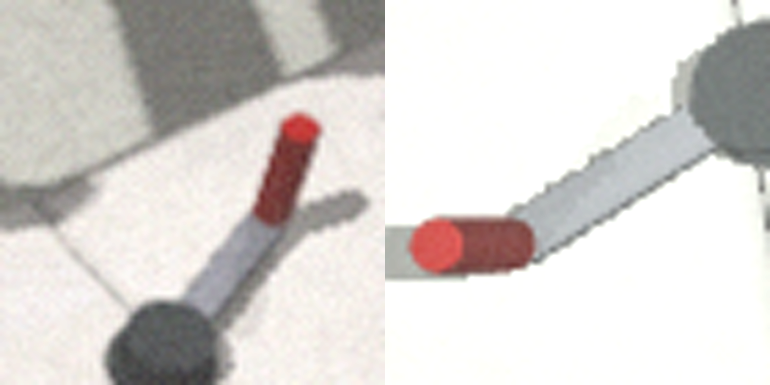

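View pics/s20.png

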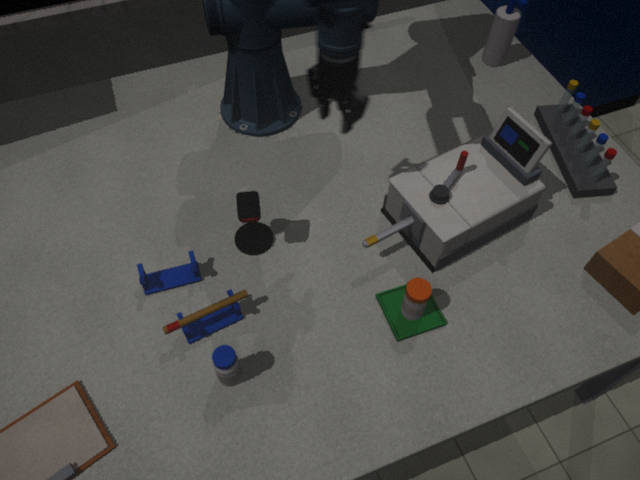

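```bash
python3 -c "
from h import *
a=cv2.imread('pics/s20.png');b=cv2.imread('pics/t20.png');a0=cv2.imread('pics/s12.png')
e=lambda im:cv2.convertScaleAbs(cv2.resize(im,(500,280),interpolation=cv2.INTER_CUBIC),alpha=1.8,beta=10)
t0=cv2.imread('pics/top0.png')
cv2.imwrite('pics/c21.png',np.vstack([e(b[222:267,190:280]),e(t0[280:320,470:560])]))
cv2.imwrite('pics/c22.png',np.vstack([e(a[205:255,355:440]),e(a0[205:255,355:440])]))"
```

```text
(no output)
```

View pics/c21.png

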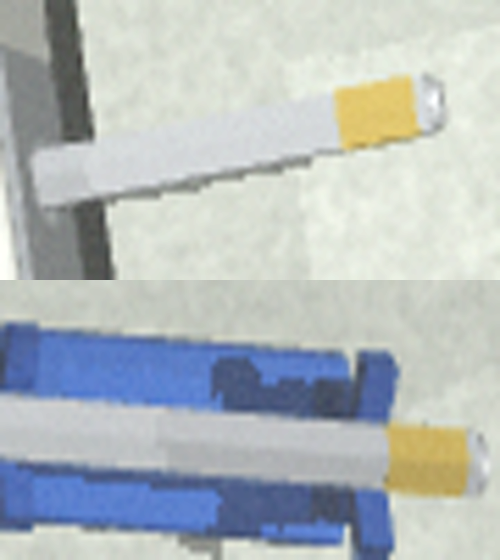

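View pics/c22.png

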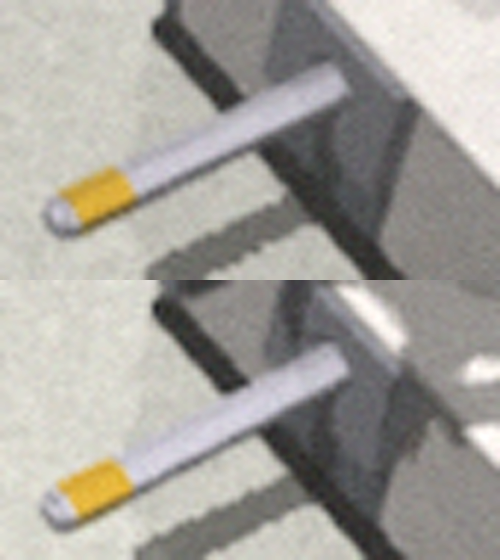

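```bash
python3 -c "
from h import *
print(telemetry.get_obs()['time_s'], telemetry.get_obs()['wrist_force'], ticket.hand_in())"
```

```text
the job is handed in; nothing more can be done
34.9 [ 0.47471844  0.61762662 -0.1732564 ] None
```

The job is handed in at 34.9 s, but the lever did not stay fully on its end stop. I pushed it onto the stop four times (about 17–26 N, 1.25 rad by arm position). Each time I let go, it eased back and settled at about 1.17–1.20 rad by camera. Easing off slowly made no difference. It did not move further between pictures. I can't tell whether that still counts as fully closed.

- **Jar:** it stands upright in the middle of the green tray, confirmed in both cameras.
- **Hex bar depth:** it went in with almost no force until it met a hard stop at an estimated 53 mm, which 15 N did not shift. The stop should be at 55 mm, and my measurement is good to about 2–3 mm. After clamping, the top camera puts the tail where a bar fully home should be. The scene camera puts it about 5 mm deeper.
- **Hex bar roll:** the top view suggests it rolled about 30° in the collet when I let go, so a flat now faces up. That may be part of why the lever springs back.
- **Bystanders:** the brass bar, scanner and tub look unmoved in the pictures.
- **Arm:** it is clear of everything, with no contact force.

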